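# Hang a stock tag on the cold-room rail with an S-hook

### The job

Take the dark steel S-hook by its yellow sleeve off the low green bar, bring its lower bend up through the hole of the orange tag lying on the carton so that the tag hangs from the hook, and hang hook and tag together on the taller green rail, near the middle. Set it down gently without forcing the hook against the tag or the rails, never drop the tag, and leave the jar, the can and the milk carton where they stand.

Things in the scene. Friction and masses are not known exactly. Their poses are not given: they have to be found in the camera images.
- s_hook: Dark steel S-hook, 8 mm wire, 132 x 56 mm, 120 g, flat in its x-z plane; hangs on the low bar at first, free to swing. Origin mid-S, z up, x to the sleeve side. Wire centre line (x, z) mm: tip (-24,30), (-24,38), half circle over the top to (24,38), (24,14), slant to (-24,-14), (-24,-38), half circle below to (24,-38), lower tip (24,-30) pointing up. Round ends add 4 mm. Upper mouth faces -x.
- hook_grip (a point): Centre of the yellow sleeve of the S-hook, the place to grip: a block 16 (x) x 12 (y) x 26 (z) mm about the straight wire at (24, 0, 31) mm from the S-hook's origin; pinch it across y, from above. Axes as s_hook.
- hook_seat (a point): Point at (0, 0, 53) mm in the S-hook, in the upper bend: where the centre of a 10 mm bar lies when the hook hangs on it. At the start it lies on park's bar, the hook's x within 0.1 rad of park's x. Axes as s_hook.
- hook_low (a point): Wire centre at the bottom of the S-hook's lower bend, (0, 0, -62) mm. Axes as s_hook. When the tag hangs there, the centre of its hole is 6 mm below this point.
- hook_tip (a point): Wire centre at the lower tip of the S-hook, (24, 0, -30) mm; the rounded end is 4 mm higher. Axes as s_hook.
- tag: Loose orange rigid tag plate, 120 (x) x 60 (y) x 4 (z) mm, about 60 g, lying flat on the carton top with its holed end sticking out over the carton's edge. Origin at the centre of its underside; x runs along its length, away from the hole (hole at x = -44 mm).
- tag_hole (a point): Centre of the tag's round through hole, 20 mm across, half-way through the thickness; 16 mm from the end edge, on the middle line. It starts some 20 to 28 mm out from the carton's edge. Axes as tag.
- park: Fixed stand for the spare hook: a round green bar of 10 mm diameter along its y, 180 mm long, centre line 150 mm above the table, held by one 14 mm post (155 mm high) at its +y end (y = 90 mm) on a foot 90 (x) x 36 (y) x 8 mm. Origin on the table under the bar's middle.
- park_bar (a point): Middle of the low bar's centre line, 150 mm above park's origin; bar along y. Axes as park.
- rail: Fixed taller stand: a round green rail of 10 mm diameter along its y, 230 mm long, centre line 270 mm above the table, on 14 mm posts (275 mm high) at y = -115 and +115 mm, each with a foot 90 (x) x 36 (y) x 8 mm. Origin on the table under the rail's middle.
- rail_mid (a point): Middle of the rail's centre line, 270 mm above the rail stand's origin, the hook's goal; rail along y. Axes as rail.
- carton: Fixed cardboard carton, 155 (x) x 150 (y) x 100 (z) mm. Origin on the table under the middle of its edge at -x; the carton reaches from x = 0 to x = 155 mm, y = -75 to 75 mm.
- jar_center (a point): Centre of the amber glass jar with red lid (52 mm diameter, 75 mm tall) standing on the carton behind the tag; leave it.
- can_center (a point): Centre of the green can (60 mm diameter, 100 mm tall) standing on the table next to park; leave it.
- milk_center (a point): Point 60 mm up the axis of the white milk carton (60 x 60 mm, 120 mm tall with its cap) standing on the table on the -x side of the rail; leave it.
There are look-alikes about, which are no part of the job. There is more than one size of the s_hook; the one meant has the size given above.

How it is judged:
By the outcome, as a careful person would: the job done as asked, in the order asked, and still so for the second after the job is handed in, with the robot touching nothing.
It also fails if it takes over 72 s, if anything falls off the work surface, if the arm or the gripper's body presses on something with over 40 N, if the wrist force passes 120 N, or if a joint passes its speed limit or range.

### The arm

A 6-joint arm with a two-finger parallel gripper is mounted at the origin on the work surface. World frame = base frame: x ahead of the robot, y to its left, z up, the work surface at z = 0. Lengths are in m, angles in rad, forces in N, time in s.
With the tool pointing down it reaches from about 0.425 to 0.95 m from the base axis. Payload 3.5 kg.
Tool frame: the origin (TCP) lies on the mounting face of the last link; the fingertips stand 173 mm ahead of it and the grasp point (between the pads) lies 155 mm ahead of it; z points along the fingers, x is the direction in which the jaws open and shut, and the axes are right-handed (so a half turn about z gives the same grasp; the last joint's range is limited). The gripper opens to 85 mm and grips with 20 to 120 N. Pads are 22 mm wide; open, the fingers measure 114 mm over their backs; the gripper's body (76 mm by 85 mm) begins 54 mm behind the grasp point. The pads swing forward as they close: fully open they stand 13 mm farther back than shut.
Start: joints at [1.006, 0.286, 1.577, -0, 1.279, -0.15], TCP at [0.272, 0.618, 0.405] pointing down, gripper open.
Joint ranges: [-2.77, 2.77], [-0.9, 2.22], [0.21, 2.48], [-1.53, 4.67], [0.24, 2.81], [-2.84, 2.84]. Speed limits (rad/s): [2.79, 2.79, 3.14, 3.14, 3.14, 3.14].

### API

Orientations are given as a unit quaternion [x, y, z, w].
In Python, from plant import get_state, read_camera, sign_off gives the robot as it stands.
- The arm moves only by the shell command python3 -m jog 'ROWS' [FORCE]. ROWS is JSON, a list of rows, each an object of numbers: "grip": the closure, from 0 (fully open) to 1 (shut); "x", "y", "z": the shift along the tool's x, y, z in mm; "rx", "ry", "rz": the turn, a rotation vector about the tool's x, y, z in degrees. A call has 1 to 8 rows; each row shifts and turns the commanded pose from where the row before left it, along the tool's axes as they then stand; what a row does not reach is not made up. A row lasts 1/12 s, in which the tool goes at most 41.7 mm and 7.16 degrees, less where a joint would pass 70% of its speed; a pose out of reach is approached as far as the arm can. A call with a gripper value outside its range is refused whole. The fingers move at their own pace and stop on an object; FORCE is the grip in N (left out, the last holds). Time passes only in rows, so rows that do not move let the fingers close. It gives the time, the measured TCP pose, the force and the opening at its end, in the units of the state.
- get_state(): the state, without advancing time (a new reading comes with each control period).
- read_camera(name): name is "scene" or "top" or "wrist"; returns a dict with "frame" (480x640x3 uint8, red, green, blue), "intrinsics" (3x3 intrinsics, pixels), "k1" (the pictures are not rectified: a ray, as slopes to the right and down, at radius r is drawn at 1 + k1 r^2 times it, then the intrinsics apply), "R" (3x3) and "t" (3): a world point X has camera coordinates R X + t. Camera axes: x right, y down, z forward; pixel columns grow to the right and rows downward; lengths in m; the calibration is good to about 2 mm. A picture is of the moment at which its call begins. There is no depth.
- sign_off(): hands the job in, once; it reports no verdict.
The state is a dict: "time": time; "qpos": joint angles; "dq": joint speeds; "joint_efforts": joint torques, N m; "eef_pos": TCP position; "tcp_rot": TCP orientation; "contact_force": force on the tool from outside, world axes, zero at the start; "wrist_torque": the same for the moment, N m; "opening": opening from 0.0 (shut) to 1.0 (fully open).
Only numpy, scipy, OpenCV 4.12 (cv2) and the standard library are available. Lean on these libraries where they do the work, as an engineer would, in place of code of your own. Each camera call takes 0.05 s, during which the arm holds its last target.

## Working session

There is one attempt and no reset: what is moved stays moved. The work goes in short steps, Python scripts to look and compute and a shell command to move; the robot and the scene stay as the last step left them, time stands still between calls to the robot, and variables do not carry over. Pictures are saved under pics/ and viewed, and the job is handed in when it is done.

```bash
mkdir -p pics; ls; cat > h.py <<'E'
import numpy as np,cv2
from plant import get_state, read_camera, sign_off
def snap(n,f):
    c=read_camera(n); cv2.imwrite('pics/'+f,c['frame'][:,:,::-1]); np.savez('pics/'+f+'.npz',**c); return c
def load(f): return dict(np.load('pics/'+f+'.npz'))
def ray(c,u,v):
    K=c['intrinsics'];k=float(c['k1'])
    d=np.array([(u-K[0,2])/K[0,0],(v-K[1,2])/K[1,1]]);x=d.copy()
    for _ in range(30): x=d/(1+k*(x@x))
    R=c['R'];o=-R.T@c['t'];w=R.T@np.array([x[0],x[1],1]);return o,w/np.linalg.norm(w)
def plane(c,u,v,z):
    o,w=ray(c,u,v);return o+w*(z-o[2])/w[2]
def proj(c,X):
    p=c['R']@np.array(X)+c['t'];s=p[:2]/p[2];s=s*(1+float(c['k1'])*(s@s));K=c['intrinsics']
    return np.array([K[0,0]*s[0]+K[0,2],K[1,1]*s[1]+K[1,2]])
def tri(c1,p1,c2,p2):
    o1,a=ray(c1,*p1);o2,b=ray(c2,*p2)
    s=np.linalg.lstsq(np.array([a,-b]).T,o2-o1,rcond=None)[0]
    x,y=o1+s[0]*a,o2+s[1]*b
    return (x+y)/2,np.linalg.norm(x-y)
E
python3 - <<'E'
from h import *
for n in ['scene','top','wrist']:
    c=snap(n,n+'0.png'); print(n,-c['R'].T@c['t'],c['R'][2])
print(get_state())
E
```

```text
pics
scene [ 0.91023113 -0.58767412  0.88142797] [-0.39353092  0.54990484 -0.7367076 ]
top [ 0.30685138 -0.07755246  1.33372809] [ 0.17966752  0.00686083 -0.98370347]
wrist [0.20410009 0.64671584 0.37236251] [ 0.26330888 -0.11857164 -0.9573971 ]
{'time': 0.15, 'qpos': array([ 1.00600089e+00,  2.87032812e-01,  1.57784827e+00,  1.70407302e-06,
        1.27858615e+00, -1.49991380e-01]), 'dq': array([-0.0011858 , -0.00303913, -0.00425812, -0.00033781, -0.00147211,
        0.00084315]), 'joint_efforts': array([ 8.77932434e-04, -4.06607044e+01, -2.93138999e+01, -1.56340748e-04,
        3.96963092e-03, -2.37349255e-06]), 'eef_pos': array([0.27189715, 0.61760941, 0.40361342]), 'tcp_rot': array([ 8.37558902e-01,  5.46346234e-01, -8.53081549e-04,  3.88286337e-04]), 'contact_force': array([-0.10709833,  0.54324525, -0.06350091]), 'wrist_torque': array([ 0.02377632,  0.00968677, -0.03731501]), 'opening': 0.9996189913445709}
```

View pics/scene0.png

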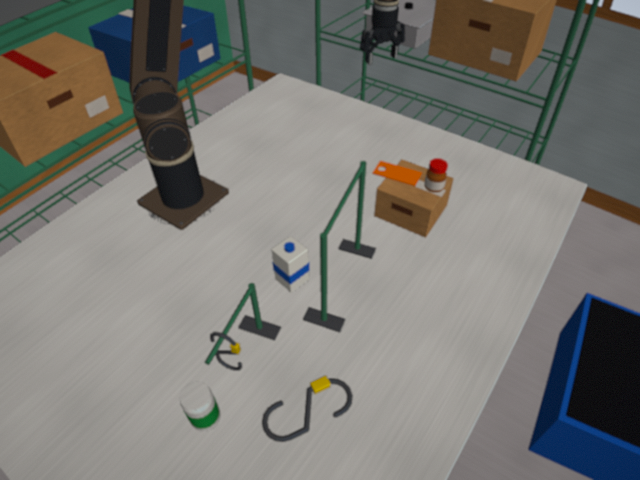

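View pics/top0.png

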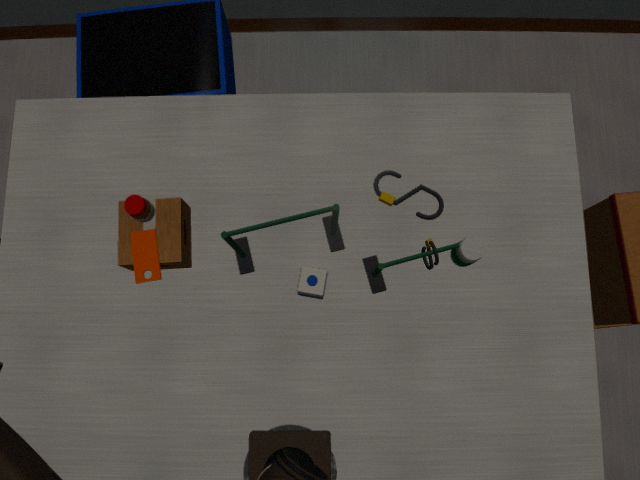

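View pics/wrist0.png

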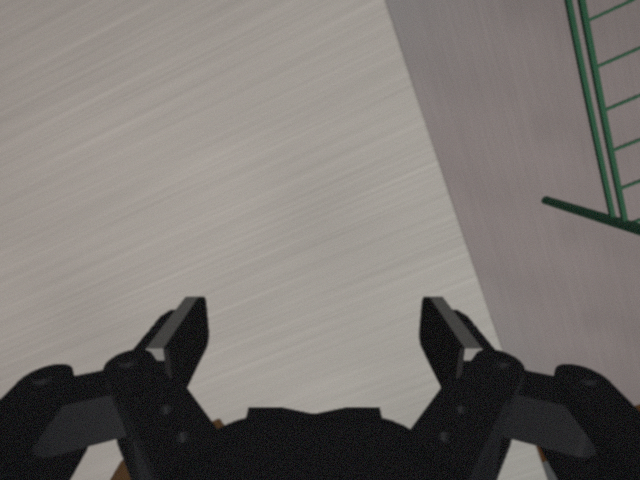

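```bash
python3 - <<'E'
from h import *
t=load('top0.png')['frame'][:,:,::-1];s=load('scene0.png')['frame'][:,:,::-1]
a=cv2.resize(t[205:305,355:495],None,fx=4,fy=4,interpolation=cv2.INTER_CUBIC)
b=cv2.resize(s[320:380,190:260],None,fx=5.5,fy=5.5,interpolation=cv2.INTER_CUBIC)
o=np.zeros((760,560,3),np.uint8)
cv2.imwrite('pics/cropA.png',a);cv2.imwrite('pics/cropB.png',b)
d=cv2.resize(t[190:295,110:200],None,fx=5.5,fy=5.5,interpolation=cv2.INTER_CUBIC)
cv2.imwrite('pics/cropC.png',d)
d=cv2.resize(s[150:240,340:460],None,fx=5.5,fy=5.5,interpolation=cv2.INTER_CUBIC)
cv2.imwrite('pics/cropD.png',d)
E
```

```text
(no output)
```

View pics/cropA.png

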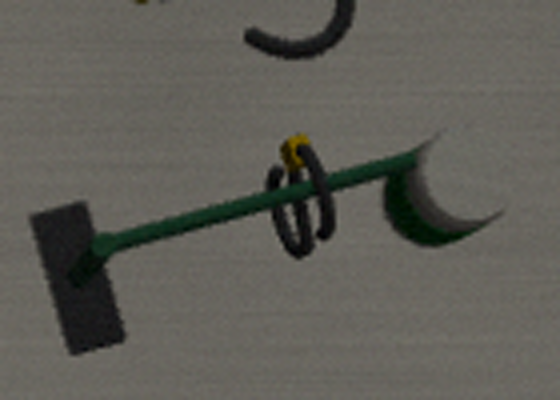

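View pics/cropB.png

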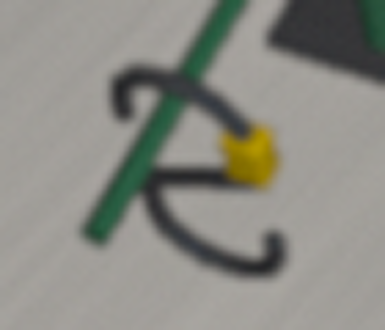

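View pics/cropC.png

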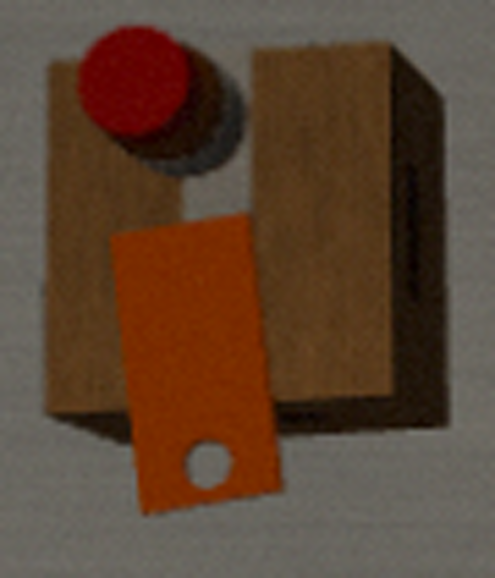

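View pics/cropD.png

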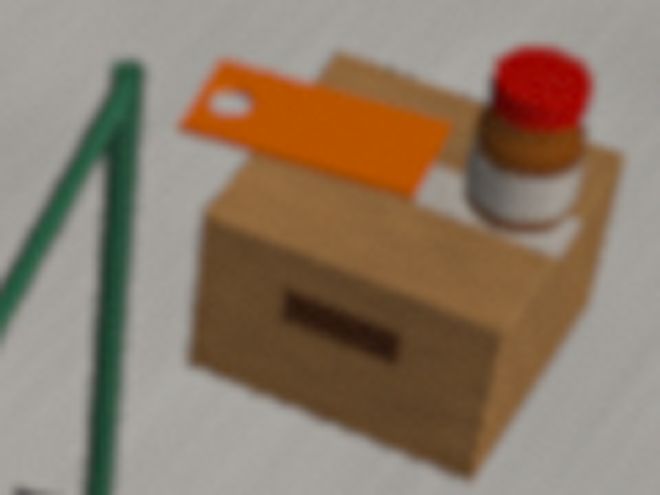

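Candidates for the hook: the hanging one (scene (228,350), top (430,253)) and a larger one lying on the table (scene (310,410), top (408,193)). The hanging one on the low bar is the target, and the crop shows its yellow sleeve at scene (235,349). The tag hole is at top (148,274), scene (382,168).

```bash
python3 - <<'E'
from h import *
T=load('top0.png');S=load('scene0.png')
def cen(c,lo,hi,box):
    h=cv2.cvtColor(c['frame'],cv2.COLOR_RGB2HSV);m=cv2.inRange(h,lo,hi);z=np.zeros_like(m);x0,y0,x1,y1=box;z[y0:y1,x0:x1]=m[y0:y1,x0:x1]
    M=cv2.moments(z,True);return np.array([M['m10']/M['m00'],M['m01']/M['m00']]),M['m00'],z
pt,n1,_=cen(T,(20,120,80),(35,255,255),(400,230,450,280))
ps,n2,_=cen(S,(20,120,80),(35,255,255),(200,320,260,380))
print(pt,n1,ps,n2,'grip',tri(T,pt,S,ps))
# green bars in top: fit line of green pixels
def bar(c,box,z):
    h=cv2.cvtColor(c['frame'],cv2.COLOR_RGB2HSV);m=cv2.inRange(h,(60,80,30),(95,255,255))
    x0,y0,x1,y1=box;q=np.zeros_like(m);q[y0:y1,x0:x1]=m[y0:y1,x0:x1]
    p=cv2.findNonZero(q).reshape(-1,2).astype(float)
    P=np.array([plane(c,u,v,z)[:2] for u,v in p]);mu=np.median(P,0)
    l=cv2.fitLine(P.astype(np.float32),cv2.DIST_HUBER,0,1e-4,1e-4).ravel()
    t=(P-l[2:])@l[:2]; print('dir',np.degrees(np.arctan2(l[1],l[0])),'ends',l[2:]+l[:2]*t.min(),l[2:]+l[:2]*t.max()); return l
bar(T,(385,230,455,270),.15)
bar(T,(232,200,332,240),.27)
for u,v in [(378,267),(225,236),(336,209)]: print(plane(T,u,v,.15 if u>340 else .27))
# tag
h=cv2.cvtColor(T['frame'],cv2.COLOR_RGB2HSV);m=cv2.inRange(h,(6,180,80),(18,255,255));m[:, :110]=0;m[:,200:]=0;m[:190]=0;m[300:]=0
cs,hh=cv2.findContours(m,cv2.RETR_CCOMP,cv2.CHAIN_APPROX_NONE)
for c,k in zip(cs,hh[0]):
    if len(c)<8: continue
    r=cv2.minAreaRect(c);M=cv2.moments(c);print(len(c),k[3],M['m10']/M['m00'],M['m01']/M['m00'])
    if k[3]<0:
        b=cv2.boxPoints(r);print(np.round([plane(T,*p,.104) for p in b],4))
    else: print('hole',plane(T,M['m10']/M['m00'],M['m01']/M['m00'],.103))
for p in [(192/5.5*0+119,265.5),(181,262)]: print('carton edge',plane(T,*p,.1))
for nm,p,z in [('jar',(135,206),.175),('milk',(312,281),.12)]:print(nm,plane(T,*p,z))
o,w=ray(S,382,168);print('hole scene',plane(S,382,168,.103))
E
```

```text
[429.0625 240.25  ] 16.0 [235.01176471 348.04705882] 85.0 grip (array([ 0.52407781, -0.32214228,  0.12785315]), np.float64(0.004542116592562125))
dir -75.080605 ends [ 0.46843304 -0.21602234] [ 0.50992248 -0.37173899]
dir -76.46012 ends [0.51974296 0.1022353 ] [ 0.56787572 -0.09763914]
[ 0.46290963 -0.20084908  0.15      ]
[0.51236398 0.11539133 0.27      ]
[ 0.56540155 -0.10721266  0.27      ]
14 -1 172.16666666666666 257.75
[[0.5011 0.2723 0.104 ]
 [0.5026 0.2647 0.104 ]
 [0.4905 0.2618 0.104 ]
 [0.489  0.2694 0.104 ]]
30 -1 122.35416666666666 260.6875
[[0.4836 0.3897 0.104 ]
 [0.5088 0.3826 0.104 ]
 [0.5057 0.3731 0.104 ]
 [0.4805 0.3803 0.104 ]]
11 -1 125.22222222222221 250.44444444444443
[[0.5138 0.3883 0.104 ]
 [0.5137 0.3764 0.104 ]
 [0.5114 0.3763 0.104 ]
 [0.5115 0.3882 0.104 ]]
16 -1 171.0 248.3095238095238
[[0.5174 0.277  0.104 ]
 [0.5227 0.27   0.104 ]
 [0.511  0.2609 0.104 ]
 [0.5057 0.2678 0.104 ]]
36 -1 176.73333333333332 244.56666666666666
[[0.5338 0.2619 0.104 ]
 [0.5337 0.2501 0.104 ]
 [0.5149 0.2494 0.104 ]
 [0.515  0.2611 0.104 ]]
9 -1 178.66666666666666 237.66666666666666
[[0.5409 0.2598 0.104 ]
 [0.5448 0.259  0.104 ]
 [0.5423 0.2495 0.104 ]
 [0.5384 0.2503 0.104 ]]
8 -1 168.0 239.66666666666666
[[0.5421 0.2829 0.104 ]
 [0.5434 0.2787 0.104 ]
 [0.5363 0.276  0.104 ]
 [0.535  0.2802 0.104 ]]
14 -1 177.66666666666666 232.0
[[0.5574 0.2604 0.104 ]
 [0.5574 0.2534 0.104 ]
 [0.5479 0.253  0.104 ]
 [0.548  0.2601 0.104 ]]Traceback (most recent call last):
  File "<stdin>", line 25, in <module>
ZeroDivisionError: float division by zero
```

```bash
cat >> h.py <<'E'
from scipy.spatial.transform import Rotation as Ro
def tagmeas(c,box,z=.104):
    f=c['frame'].astype(int);m=((f[...,0]>2.2*f[...,1])&(f[...,0]>70)&(f[...,1]>1.8*f[...,2])).astype(np.uint8)
    q=np.zeros_like(m);x0,y0,x1,y1=box;q[y0:y1,x0:x1]=m[y0:y1,x0:x1]
    cs,hh=cv2.findContours(q,cv2.RETR_CCOMP,cv2.CHAIN_APPROX_NONE)
    i=max(range(len(cs)),key=lambda j:cv2.contourArea(cs[j]))
    W=np.array([plane(c,*p[0],z)[:2] for p in cs[i]])
    r=cv2.minAreaRect((W*1000).astype(np.float32));print('tag rect',r);print(cv2.boxPoints(r))
    for j in range(len(cs)):
        if hh[0][j][3]==i and cv2.contourArea(cs[j])>5:
            M=cv2.moments(cs[j]);p=(M['m10']/M['m00'],M['m01']/M['m00']);print('hole',p,plane(c,*p,z-.001),cv2.contourArea(cs[j]))
def delta(tgt,yaw=None,g=.155):
    """grasp-point target -> tool-frame mm"""
    s=get_state();R=Ro.from_quat(s['tcp_rot']).as_matrix();gp=s['eef_pos']+R[:,2]*g
    print('t',s['time'],'grasp',gp.round(4),'xax',R[:,0].round(4),'yaw x',np.degrees(np.arctan2(R[1,0],R[0,0])).round(2),'zax',R[:,2].round(4),'F',s['contact_force'].round(2),'op',round(s['opening'],3))
    d=R.T@(np.array(tgt)-gp)*1000;print('tool d mm',d.round(1))
    if yaw is not None:
        a=(yaw-np.degrees(np.arctan2(R[1,0],R[0,0]))+90)%180-90; print('rz',-a)
E
python3 - <<'E'
from h import *
T=load('top0.png');S=load('scene0.png')
tagmeas(T,(110,190,200,300));tagmeas(S,(360,150,430,200))
for p in [(119,265.5),(181,262)]: print('carton edge',plane(T,*p,.1))
for nm,p,z in [('jar',(135,206),.175),('milk',(312,281),.12)]:print(nm,plane(T,*p,z))
print('can',plane(S,197,392,.1),plane(T,468,252,.1))
delta((.524,-.322,.128),105)
E
```

```text
tag rect ((501.2781982421875, 330.7731628417969), (119.23097229003906, 60.61936950683594), 9.686897277832031)
[[437.41266 350.61957]
 [447.61273 290.8645 ]
 [565.14374 310.92676]
 [554.94366 370.68182]]
hole (147.4390243902439, 273.9878048780488) [0.45752476 0.32345246 0.103     ] 82.0
tag rect ((503.70806884765625, 322.9674987792969), (110.53801727294922, 51.28019332885742), 10.269131660461426)
[[444.75348 338.34393]
 [453.89532 287.8852 ]
 [562.66266 307.59106]
 [553.5208  358.0498 ]]
hole (408.57575757575756, 177.8181818181818) [0.53864351 0.32412538 0.103     ] 22.0
hole (411.0, 175.0) [0.53835807 0.33835384 0.103     ] 6.0
hole (398.0, 174.0) [0.50813317 0.32199934 0.103     ] 6.0
hole (415.1481481481481, 174.55555555555554) [0.54649942 0.34645751 0.103     ] 9.0
hole (391.4, 174.0) [0.49381246 0.31182647 0.103     ] 10.0
hole (387.5, 174.0) [0.48535598 0.30582706 0.103     ] 10.0
hole (406.0, 171.5) [0.52047177 0.34380255 0.103     ] 7.0
hole (395.1587301587301, 171.8253968253968) [0.49746749 0.32572432 0.103     ] 10.5
hole (400.28333333333336, 172.05) [0.50910908 0.33283072 0.103     ] 30.0
hole (389.24, 170.26666666666665) [0.481263   0.32238751 0.103     ] 12.5
carton edge [0.47810931 0.39252084 0.1       ]
carton edge [0.48518112 0.24706408 0.1       ]
jar [0.60056792 0.33545532 0.175     ]
milk [ 0.43670584 -0.05526927  0.12      ]
can [ 0.51331226 -0.42198734  0.1       ] [ 0.50209333 -0.41499994  0.1       ]
t 0.15 grasp [0.2717 0.6174 0.2486] xax [ 0.403   0.9152 -0.0019] yaw x 66.23 zax [-0.001  -0.0016 -1.    ] F [-0.11  0.54 -0.06] op 1.0
tool d mm [-757.8  609.5  121.8]
rz -38.766534912428824
```

```bash
R='' ; python3 -m jog '[{"x":-22,"y":30,"z":-14},{"x":-22,"y":30,"z":-14},{"x":-22,"y":30,"z":-14},{"x":-22,"y":30,"z":-14},{"x":-22,"y":30,"z":-14},{"x":-22,"y":30,"z":-14},{"x":-22,"y":30,"z":-14},{"x":-22,"y":30,"z":-14}]'
python3 -m jog '[{"x":-22,"y":31},{"x":-22,"y":31},{"x":-22,"y":31},{"x":-22,"y":31},{"x":-22,"y":31},{"x":-22,"y":31},{"x":-22,"y":31},{"x":-22,"y":31}]'
python3 - <<'E'
from h import *
delta((.55,-.28,.26),105)
E
```

```text
t 0.15 grasp [0.2717 0.6174 0.2486] xax [ 0.403   0.9152 -0.0019] yaw x 66.23 zax [-0.001  -0.0016 -1.    ] F [-0.11  0.54 -0.06] op 1.0
tool d mm [-709.1  616.3  -10.2]
rz -38.766534912428824$[0]: bad value
$[0]: bad value
```

```bash
python3 -m jog '[{"grip":0,"x":-22,"y":30,"z":-14,"rx":0,"ry":0,"rz":0},{"grip":0,"x":-22,"y":30,"z":-14,"rx":0,"ry":0,"rz":0}]'
```

```text
time: 0.32
eef_pos: [0.3085, 0.5533, 0.4304]
tcp_rot: [0.837, 0.548, -0.002, 0.001]
contact_force: [1.0, 0.5, -0.2]
opening: 1.0
```

```bash
python3 -m jog '[{"grip":0,"x":-22,"y":30,"z":-12},{"grip":0,"x":-22,"y":30,"z":-12},{"grip":0,"x":-22,"y":30,"z":-12},{"grip":0,"x":-22,"y":30,"z":-12},{"grip":0,"x":-22,"y":30,"z":-12},{"grip":0,"x":-22,"y":30,"z":-12}]'

```

```text
$[0]: bad value
```

Every key must be present.

```bash
python3 -m jog '[{"grip":0,"x":-22,"y":30,"z":-14,"rx":0,"ry":0,"rz":0},{"grip":0,"x":-22,"y":30,"z":-14,"rx":0,"ry":0,"rz":0},{"grip":0,"x":-22,"y":30,"z":-14,"rx":0,"ry":0,"rz":0},{"grip":0,"x":-22,"y":30,"z":-14,"rx":0,"ry":0,"rz":0},{"grip":0,"x":-22,"y":30,"z":-14,"rx":0,"ry":0,"rz":0},{"grip":0,"x":-22,"y":30,"z":0,"rx":0,"ry":0,"rz":0},{"grip":0,"x":-22,"y":30,"z":0,"rx":0,"ry":0,"rz":0},{"grip":0,"x":-22,"y":30,"z":0,"rx":0,"ry":0,"rz":0}]'
python3 -m jog '[{"grip":0,"x":-22,"y":30,"z":0,"rx":0,"ry":0,"rz":0},{"grip":0,"x":-22,"y":30,"z":0,"rx":0,"ry":0,"rz":0},{"grip":0,"x":-22,"y":30,"z":0,"rx":0,"ry":0,"rz":0},{"grip":0,"x":-22,"y":30,"z":0,"rx":0,"ry":0,"rz":0},{"grip":0,"x":-22,"y":30,"z":0,"rx":0,"ry":0,"rz":0}]'
python3 - <<'E'
from h import *
delta((.54,-.28,.26),105)
E
```

```text
time: 0.98
eef_pos: [0.4583, 0.2938, 0.503]
tcp_rot: [0.837, 0.546, 0.0, 0.0]
contact_force: [0.9, 0.4, -0.0]
opening: 1.0
time: 1.4
eef_pos: [0.5513, 0.1326, 0.5025]
tcp_rot: [0.838, 0.546, -0.0, -0.0]
contact_force: [-0.0, -0.0, -0.0]
opening: 0.996
t 1.4 grasp [0.5512 0.1326 0.3475] xax [ 4.031e-01  9.151e-01 -1.000e-04] yaw x 66.23 zax [-3.e-04  1.e-04 -1.e+00] F [-0.03 -0.05 -0.03] op 0.996
tool d mm [-382.1  156.1   87.4]
rz -38.77425162902074
```

```bash
python3 -m jog '[{"grip":0,"x":-35,"y":14,"z":0,"rx":0,"ry":0,"rz":0},{"grip":0,"x":-35,"y":14,"z":0,"rx":0,"ry":0,"rz":0},{"grip":0,"x":-35,"y":14,"z":0,"rx":0,"ry":0,"rz":0},{"grip":0,"x":-35,"y":14,"z":0,"rx":0,"ry":0,"rz":0},{"grip":0,"x":-35,"y":14,"z":0,"rx":0,"ry":0,"rz":0},{"grip":0,"x":-35,"y":14,"z":0,"rx":0,"ry":0,"rz":0},{"grip":0,"x":-35,"y":14,"z":0,"rx":0,"ry":0,"rz":0},{"grip":0,"x":-35,"y":14,"z":0,"rx":0,"ry":0,"rz":0}]'
python3 -m jog '[{"grip":0.2,"x":-35,"y":14,"z":5,"rx":0,"ry":0,"rz":0},{"grip":0.2,"x":-35,"y":14,"z":5,"rx":0,"ry":0,"rz":0},{"grip":0.2,"x":-30,"y":14,"z":10,"rx":0,"ry":0,"rz":-6.5},{"grip":0.2,"x":0,"y":0,"z":10,"rx":0,"ry":0,"rz":-6.5},{"grip":0.2,"x":0,"y":0,"z":10,"rx":0,"ry":0,"rz":-6.5},{"grip":0.2,"x":0,"y":0,"z":10,"rx":0,"ry":0,"rz":-6.5},{"grip":0.2,"x":0,"y":0,"z":10,"rx":0,"ry":0,"rz":-6.5},{"grip":0.2,"x":0,"y":0,"z":10,"rx":0,"ry":0,"rz":-6.3}]'
python3 - <<'E'
from h import *
delta((.524,-.322,.19),105)
snap('wrist','w1.png')
E
```

```text
time: 2.07
eef_pos: [0.5399, -0.1688, 0.5025]
tcp_rot: [0.838, 0.546, -0.0, -0.0]
contact_force: [1.0, 0.1, -0.4]
opening: 0.998
time: 2.73
eef_pos: [0.5385, -0.2756, 0.4317]
tcp_rot: [0.606, 0.795, 0.0, -0.0]
contact_force: [-0.5, -0.2, -0.4]
opening: 0.796
t 2.7333 grasp [ 0.5384 -0.2755  0.2767] xax [-2.644e-01  9.644e-01  8.000e-04] yaw x 105.33 zax [-8.e-04  6.e-04 -1.e+00] F [-0.47 -0.16 -0.37] op 0.796
tool d mm [-41.1 -26.1  86.7]
rz 0.3304318630828931
```

View pics/w1.png

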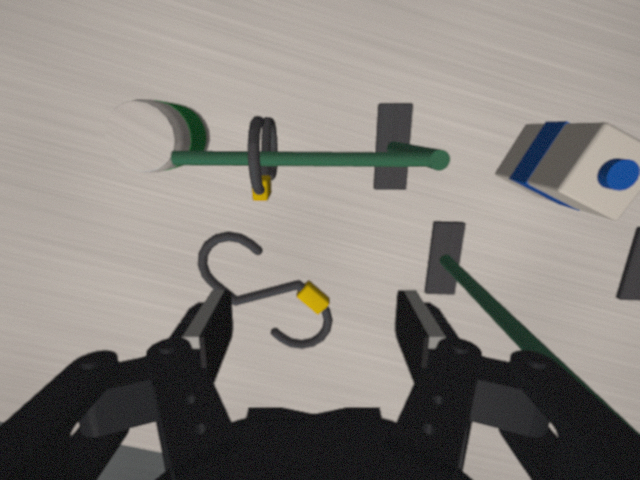

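```bash
cat >> h.py <<'E'
def yel(c,box):
    f=c['frame'].astype(int);m=((f[...,0]>1.8*f[...,2])&(f[...,1]>1.5*f[...,2])&(f[...,0]>60)&(f[...,1]>.6*f[...,0])).astype(np.uint8)
    q=np.zeros_like(m);x0,y0,x1,y1=box;q[y0:y1,x0:x1]=m[y0:y1,x0:x1]
    M=cv2.moments(q,True);r=cv2.boundingRect(cv2.findNonZero(q));return (M['m10']/M['m00'],M['m01']/M['m00']),M['m00'],r
E
python3 - <<'E'
from h import *
W=load('w1.png');S=load('scene0.png');T=load('top0.png')
p,n,r=yel(W,(240,165,285,210));q,n2,r2=yel(S,(210,330,250,365));print(p,n,r,q,n2,r2)
print(plane(W,*p,.135),tri(W,p,S,q))
a,b=plane(W,190,158,.155),plane(W,430,158,.155);print(a,b,np.degrees(np.arctan2(*(b-a)[1::-1])))
cv2.imwrite('pics/w1c.png',cv2.resize(W['frame'][90:220,200:330,::-1],None,fx=4.5,fy=4.5,interpolation=cv2.INTER_CUBIC))
E
```

```text
(262.85714285714283, 189.1062271062271) 273.0 (252, 175, 19, 26) (235.02298850574712, 348.1034482758621) 87.0 (230, 343, 11, 11)
[ 0.52003482 -0.31993029  0.135     ] (array([ 0.52154517, -0.32183526,  0.12448342]), np.float64(0.0022035842735126272))
[ 0.50857947 -0.36963801  0.155     ] [ 0.46617755 -0.21495059  0.155     ] 105.32902578295003
```

View pics/w1c.png

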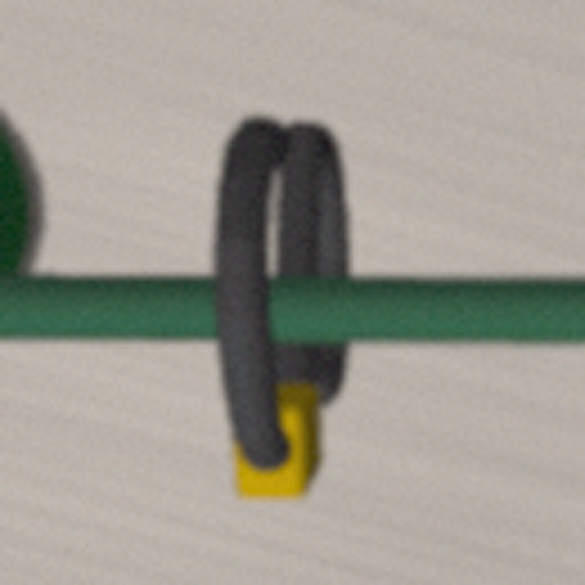

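```bash
python3 - <<'E'
from h import *
W=load('w1.png')
a=plane(W,254.4,156.7,.161);b=plane(W,258.9,190,.142);c=plane(W,255.5,120,.14);print(a,b,c)
for d in (b-a,b-c,a-c): print(np.degrees(np.arctan2(d[1],d[0])),np.linalg.norm(d[:2]))
print([plane(W,260.5,199.5,.141), ])
delta((b[0],b[1],.19),102)
E
```

```text
[ 0.49558713 -0.32760607  0.161     ] [ 0.52003163 -0.32189612  0.142     ] [ 0.47371093 -0.33506102  0.14      ]
13.147873920953549 0.025102536021015795
15.865777859090263 0.048155182888465126
18.81801868656628 0.0231115579194695
[array([ 0.52675639, -0.31932136,  0.141     ])]
t 2.7833 grasp [ 0.5375 -0.2748  0.274 ] xax [-0.2677  0.9635  0.0041] yaw x 105.53 zax [-0.0042  0.0031 -1.    ] F [-1.15  0.96 -2.15] op 0.8
tool d mm [-41.  -29.2  83.9]
rz 3.5252655316883192
```

```bash
python3 -m jog '[{"grip":0.5,"x":-21,"y":-14,"z":5,"rx":0,"ry":0,"rz":0},{"grip":0.5,"x":-20,"y":-14,"z":15,"rx":0,"ry":0,"rz":0},{"grip":0.5,"x":0,"y":0,"z":20,"rx":0,"ry":0,"rz":0},{"grip":0.5,"x":0,"y":0,"z":20,"rx":0,"ry":0,"rz":0},{"grip":0.5,"x":0,"y":0,"z":15,"rx":0,"ry":0,"rz":0},{"grip":0.5,"x":0,"y":0,"z":10,"rx":0,"ry":0,"rz":0},{"grip":0.5,"x":0,"y":0,"z":0,"rx":0,"ry":0,"rz":0}]'
python3 - <<'E'
from h import *
delta((.521,-.322,.128),105.7)
snap('wrist','w2.png');delta((.521,-.322,.128),105.7)
E
```

```text
time: 3.37
eef_pos: [0.5216, -0.3218, 0.3447]
tcp_rot: [0.609, 0.793, 0.0, -0.003]
contact_force: [-0.7, 0.7, 0.5]
opening: 0.502
t 3.3667 grasp [ 0.521  -0.3213  0.1897] xax [-0.258   0.9661  0.0046] yaw x 104.95 zax [-0.0041  0.0036 -1.    ] F [-0.68  0.71  0.54] op 0.502
tool d mm [-1.   0.  61.7]
rz -0.7496179532090252
t 3.4167 grasp [ 0.5217 -0.3218  0.1915] xax [-0.2585  0.966   0.0022] yaw x 104.98 zax [-0.0021  0.0018 -1.    ] F [ 1.14  0.93 -0.57] op 0.502
tool d mm [-0.1 -0.7 63.5]
rz -0.720994264890237
```

View pics/w2.png

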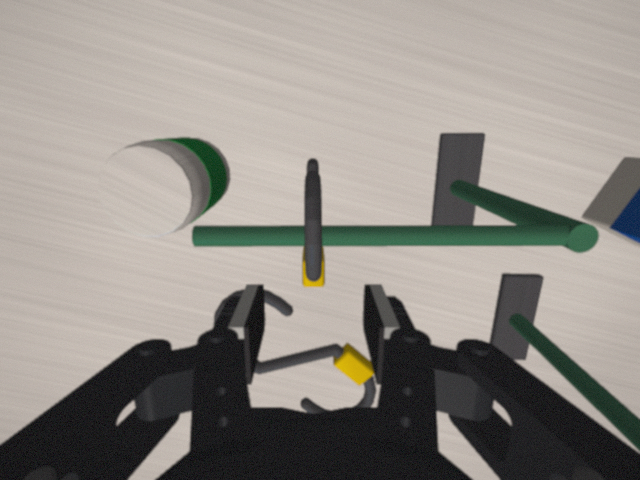

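```bash
python3 - <<'E'
from h import *
W=load('w2.png')
print(plane(W,313.5,286,.141),plane(W,313.5,270,.146),plane(W,313,236,.161))
E
python3 -m jog '[{"grip":0.5,"x":0,"y":0,"z":20,"rx":0,"ry":0,"rz":0},{"grip":0.5,"x":0,"y":0,"z":20,"rx":0,"ry":0,"rz":0},{"grip":0.5,"x":0,"y":0,"z":13,"rx":0,"ry":0,"rz":0},{"grip":0.5,"x":0,"y":0,"z":9,"rx":0,"ry":0,"rz":0},{"grip":0.5,"x":0,"y":0,"z":0,"rx":0,"ry":0,"rz":0},{"grip":0.5,"x":0,"y":0,"z":0,"rx":0,"ry":0,"rz":0}]'
python3 - <<'E'
from h import *
delta((.521,-.322,.128),105.7)
snap('wrist','w3.png');snap('scene','s3.png')
E
```

```text
[ 0.52677417 -0.31995099  0.141     ] [ 0.51610706 -0.32281639  0.146     ] [ 0.49458032 -0.32884684  0.161     ]
time: 3.92
eef_pos: [0.5225, -0.3224, 0.2861]
tcp_rot: [0.609, 0.794, -0.0, 0.0]
contact_force: [-0.2, 0.2, 0.1]
opening: 0.497
t 3.9167 grasp [ 0.5225 -0.3224  0.1311] xax [-2.593e-01  9.658e-01 -2.000e-04] yaw x 105.03 zax [ 2.e-04 -2.e-04 -1.e+00] F [-0.21  0.17  0.13] op 0.497
tool d mm [ 0.8 -1.3  3.1]
rz -0.6703830587389632
```

View pics/w3.png

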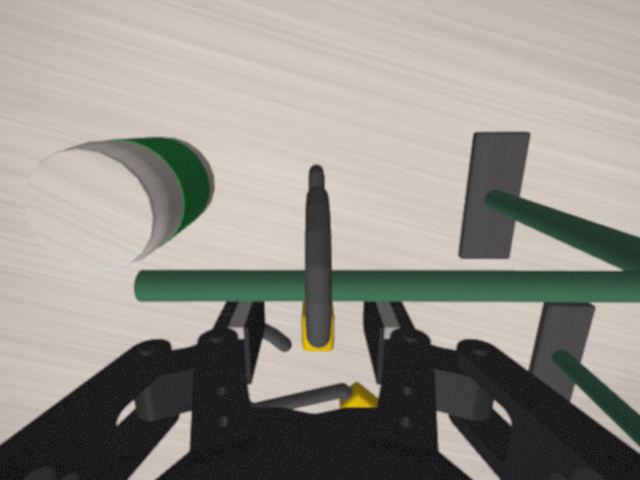

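```bash
python3 -m jog '[{"grip":0.5,"x":1,"y":-3,"z":2,"rx":0,"ry":0,"rz":0},{"grip":0.75,"x":0,"y":0,"z":0,"rx":0,"ry":0,"rz":0},{"grip":0.85,"x":0,"y":0,"z":0,"rx":0,"ry":0,"rz":0},{"grip":1,"x":0,"y":0,"z":0,"rx":0,"ry":0,"rz":0},{"grip":1,"x":0,"y":0,"z":0,"rx":0,"ry":0,"rz":0},{"grip":1,"x":0,"y":0,"z":0,"rx":0,"ry":0,"rz":0}]' 45
python3 - <<'E'
from h import *
delta((.521,-.322,.128),105.7)
snap('wrist','w4.png');snap('scene','s4.png')
E
```

```text
time: 4.52
eef_pos: [0.5192, -0.3222, 0.2842]
tcp_rot: [0.609, 0.794, -0.0, 0.0]
contact_force: [-0.7, 0.2, 2.0]
opening: 0.135
t 4.5167 grasp [ 0.5192 -0.3223  0.1292] xax [-2.595e-01  9.658e-01 -7.000e-04] yaw x 105.04 zax [ 4.e-04 -6.e-04 -1.e+00] F [-0.73  0.21  2.04] op 0.135
tool d mm [-0.1  1.8  1.2]
rz -0.662563233635467
```

View pics/w4.png

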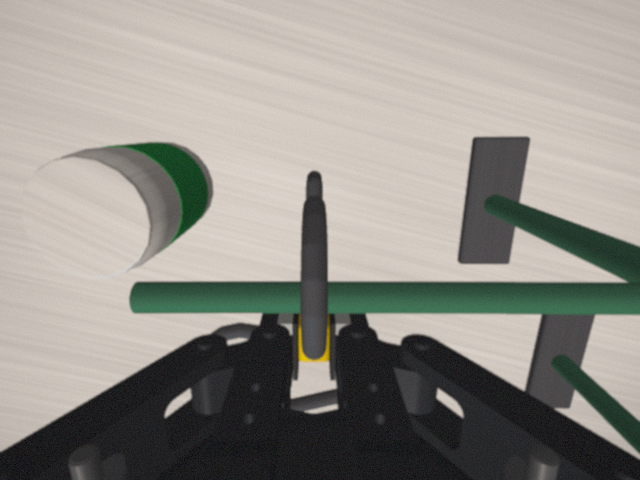

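```bash
python3 -m jog '[{"grip":1,"x":0,"y":0,"z":-4,"rx":0,"ry":0,"rz":0},{"grip":1,"x":0,"y":0,"z":-8,"rx":0,"ry":0,"rz":0},{"grip":1,"x":0,"y":0,"z":-8,"rx":0,"ry":0,"rz":0},{"grip":1,"x":0,"y":0,"z":-8,"rx":0,"ry":0,"rz":0},{"grip":1,"x":0,"y":0,"z":0,"rx":0,"ry":0,"rz":0}]'
python3 - <<'E'
from h import *
delta((.521,-.322,.128),105.7)
snap('wrist','w5.png');snap('scene','s5.png')
S=load('s5.png')['frame'][300:390,170:270,::-1]
cv2.imwrite('pics/s5c.png',cv2.resize(S,None,fx=6,fy=6,interpolation=cv2.INTER_CUBIC))
E
```

```text
time: 5.03
eef_pos: [0.5197, -0.3225, 0.3146]
tcp_rot: [0.609, 0.794, -0.0, 0.002]
contact_force: [-0.2, 0.5, 0.1]
opening: 0.129
t 5.0333 grasp [ 0.5202 -0.323   0.1596] xax [-0.2594  0.9658 -0.0038] yaw x 105.04 zax [ 0.0035 -0.003  -1.    ] F [-0.17  0.47  0.08] op 0.129
tool d mm [ 0.9  0.9 31.6]
rz -0.6628398083281439
```

View pics/w5.png

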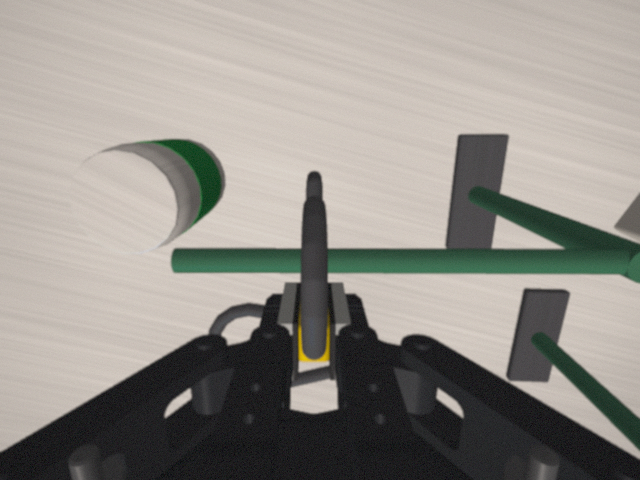

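View pics/s5c.png

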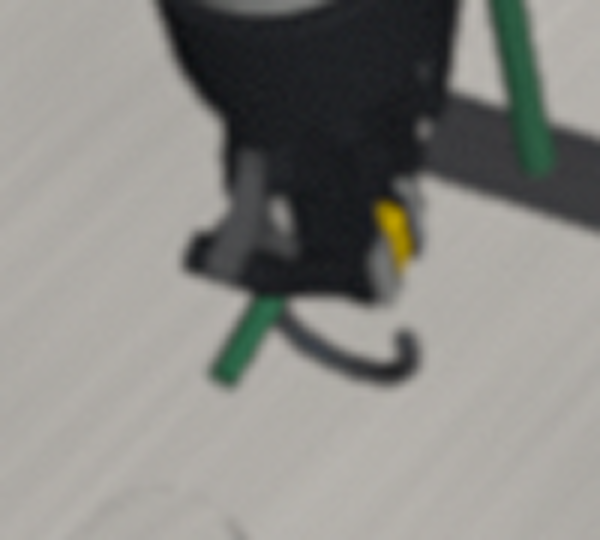

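```bash
python3 -m jog '[{"grip":1,"x":0,"y":4,"z":-5,"rx":0,"ry":0,"rz":0},{"grip":1,"x":0,"y":6,"z":-5,"rx":0,"ry":0,"rz":0},{"grip":1,"x":0,"y":8,"z":-4,"rx":0,"ry":0,"rz":0},{"grip":1,"x":0,"y":10,"z":-1,"rx":0,"ry":0,"rz":0},{"grip":1,"x":0,"y":12,"z":0,"rx":0,"ry":0,"rz":0},{"grip":1,"x":0,"y":15,"z":0,"rx":0,"ry":0,"rz":0},{"grip":1,"x":0,"y":15,"z":0,"rx":0,"ry":0,"rz":0},{"grip":1,"x":0,"y":0,"z":0,"rx":0,"ry":0,"rz":0}]'
python3 - <<'E'
from h import *
snap('wrist','w6.png');snap('scene','s6.png')
delta((.521,-.322,.128),105.7)
S=load('s6.png')['frame'][300:390,170:270,::-1]
cv2.imwrite('pics/s6c.png',cv2.resize(S,None,fx=6,fy=6,interpolation=cv2.INTER_CUBIC))
E
```

```text
time: 5.8
eef_pos: [0.5892, -0.3028, 0.3265]
tcp_rot: [0.608, 0.794, 0.001, 0.001]
contact_force: [-1.2, -0.5, -0.8]
opening: 0.127
t 5.9 grasp [ 0.5874 -0.3033  0.1712] xax [-2.609e-01  9.654e-01  5.000e-04] yaw x 105.12 zax [-9.e-04  3.e-04 -1.e+00] F [ 0.07  1.   -2.2 ] op 0.132
tool d mm [ -0.7 -68.9  43.2]
rz -0.5781722145260915
```

View pics/w6.png

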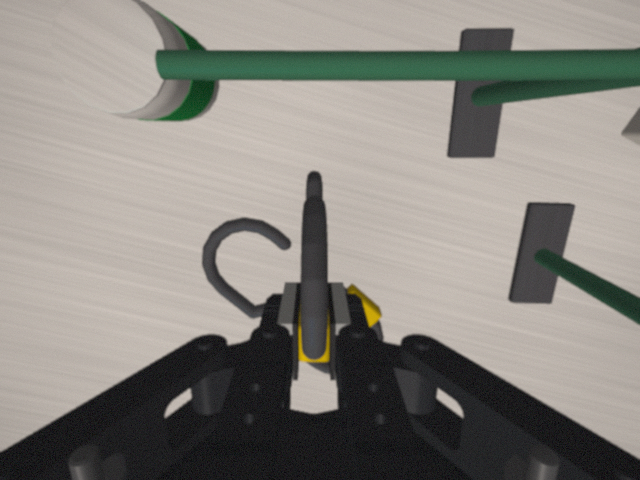

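View pics/s6c.png

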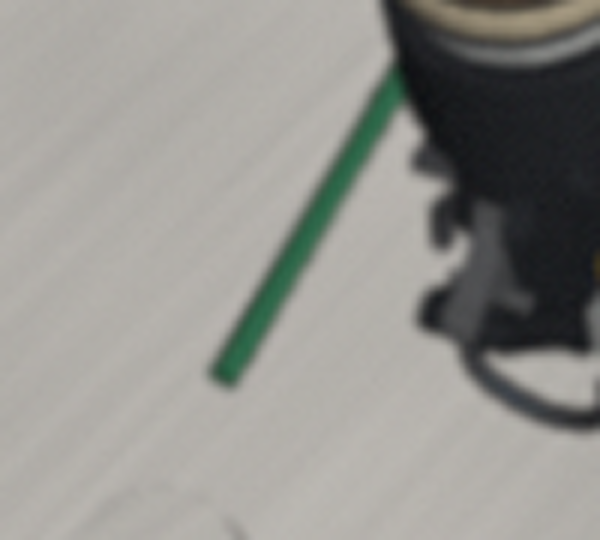

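```bash
python3 -m jog '[{"grip":1,"x":0,"y":3,"z":-15,"rx":0,"ry":0,"rz":0},{"grip":1,"x":0,"y":3,"z":-30,"rx":0,"ry":0,"rz":0},{"grip":1,"x":0,"y":3,"z":-36,"rx":0,"ry":0,"rz":0},{"grip":1,"x":8,"y":3,"z":-36,"rx":0,"ry":0,"rz":0},{"grip":1,"x":15,"y":3,"z":-36,"rx":0,"ry":0,"rz":0},{"grip":1,"x":20,"y":5,"z":-32,"rx":0,"ry":0,"rz":0},{"grip":1,"x":25,"y":5,"z":-30,"rx":0,"ry":0,"rz":0},{"grip":1,"x":30,"y":5,"z":-20,"rx":0,"ry":0,"rz":0}]'
python3 -m jog '[{"grip":1,"x":36,"y":5,"z":-4,"rx":0,"ry":0,"rz":0},{"grip":1,"x":36,"y":5,"z":0,"rx":0,"ry":0,"rz":0},{"grip":1,"x":36,"y":5,"z":0,"rx":0,"ry":0,"rz":0},{"grip":1,"x":36,"y":5,"z":0,"rx":0,"ry":0,"rz":0},{"grip":1,"x":36,"y":5,"z":0,"rx":0,"ry":0,"rz":0},{"grip":1,"x":36,"y":5,"z":0,"rx":0,"ry":0,"rz":0},{"grip":1,"x":36,"y":5,"z":0,"rx":0,"ry":0,"rz":0},{"grip":1,"x":36,"y":5,"z":0,"rx":0,"ry":0,"rz":0}]'
python3 - <<'E'
from h import *
delta((.515,.333,.39),99.7)
E
```

```text
time: 6.57
eef_pos: [0.5895, -0.2015, 0.5655]
tcp_rot: [0.609, 0.793, 0.0, 0.002]
contact_force: [1.2, -0.9, -1.4]
opening: 0.13
time: 7.23
eef_pos: [0.5533, 0.0883, 0.5656]
tcp_rot: [0.609, 0.793, -0.0, -0.0]
contact_force: [-0.0, -0.4, -1.3]
opening: 0.129
t 7.2333 grasp [0.5532 0.0883 0.4106] xax [-2.587e-01  9.660e-01 -2.000e-04] yaw x 104.99 zax [-3.e-04 -3.e-04 -1.e+00] F [-0.   -0.43 -1.3 ] op 0.129
tool d mm [246.3  26.4  20.5]
rz 5.2904523813094215
```

```bash
python3 -m jog '[{"grip":1,"x":35,"y":4,"z":0,"rx":0,"ry":0,"rz":0},{"grip":1,"x":35,"y":4,"z":0,"rx":0,"ry":0,"rz":0},{"grip":1,"x":35,"y":4,"z":5,"rx":0,"ry":0,"rz":0},{"grip":1,"x":35,"y":4,"z":5,"rx":0,"ry":0,"rz":0},{"grip":1,"x":35,"y":4,"z":5,"rx":0,"ry":0,"rz":0},{"grip":1,"x":35,"y":4,"z":5,"rx":0,"ry":0,"rz":0},{"grip":1,"x":30,"y":2,"z":0,"rx":0,"ry":0,"rz":5.3},{"grip":1,"x":0,"y":0,"z":0,"rx":0,"ry":0,"rz":0}]'
python3 -m jog '[{"grip":1,"x":0,"y":0,"z":0,"rx":0,"ry":0,"rz":0},{"grip":1,"x":0,"y":0,"z":0,"rx":0,"ry":0,"rz":0}]'
python3 - <<'E'
from h import *
c=snap('wrist','w7.png')
delta((.515,.333,.39),99.7)
E
```

```text
time: 7.9
eef_pos: [0.5154, 0.3294, 0.5444]
tcp_rot: [0.644, 0.765, -0.0, -0.002]
contact_force: [0.1, -1.0, -0.2]
opening: 0.133
time: 8.07
eef_pos: [0.517, 0.3251, 0.5455]
tcp_rot: [0.644, 0.765, -0.0, 0.0]
contact_force: [0.1, 0.5, -1.4]
opening: 0.135
t 8.1167 grasp [0.5173 0.3245 0.3907] xax [-1.686e-01  9.857e-01 -7.000e-04] yaw x 99.71 zax [ 1.e-04 -7.e-04 -1.e+00] F [-0.17  0.11 -1.45] op 0.131
tool d mm [ 8.8 -0.8  0.7]
rz 0.006593923404238922
```

View pics/w7.png

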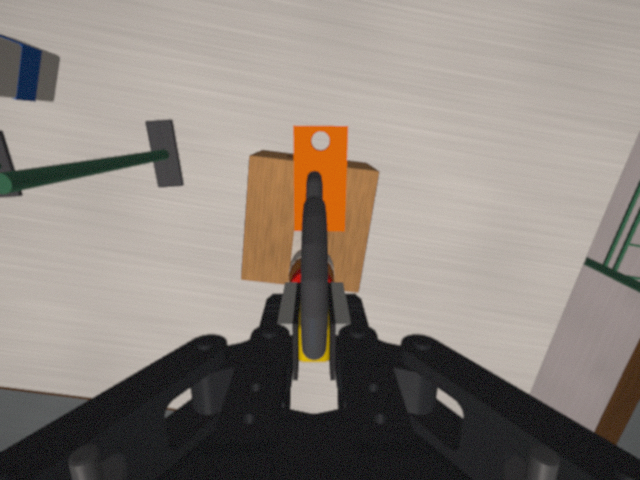

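```bash
python3 - <<'E'
from h import *
W=load('w7.png')
tagmeas(W,(280,115,360,240))
print('edges',[plane(W,*p,.104) for p in [(294,126),(347,126),(346,230)]],plane(W,320.3,140.5,.103))
print('carton edge',plane(W,250,151,.1),plane(W,378,169,.1))
E
```

```text
tag rect ((542.2853393554688, 307.5338439941406), (0.0, 0.0), 0.0)
[[542.28534 307.53384]
 [542.28534 307.53384]
 [542.28534 307.53384]
 [542.28534 307.53384]]
edges [array([0.44769841, 0.29044991, 0.104     ]), array([0.43790613, 0.34742296, 0.104     ]), array([0.55383205, 0.36945301, 0.104     ])] [0.45788925 0.32142148 0.103     ]
carton edge [0.48267209 0.24565297 0.1       ] [0.47777916 0.3917731  0.1       ]
```

```bash
python3 -m jog '[{"grip":1,"x":2,"y":-24,"z":0,"rx":0,"ry":0,"rz":0},{"grip":1,"x":2,"y":-32,"z":10,"rx":0,"ry":0,"rz":0},{"grip":1,"x":2,"y":-25,"z":20,"rx":0,"ry":0,"rz":0},{"grip":1,"x":1,"y":-15,"z":30,"rx":0,"ry":0,"rz":0},{"grip":1,"x":0,"y":0,"z":30,"rx":0,"ry":0,"rz":0},{"grip":1,"x":0,"y":0,"z":30,"rx":0,"ry":0,"rz":0},{"grip":1,"x":0,"y":0,"z":20,"rx":0,"ry":0,"rz":0},{"grip":1,"x":0,"y":0,"z":10,"rx":0,"ry":0,"rz":0}]'
python3 -m jog '[{"grip":1,"x":0,"y":0,"z":0,"rx":0,"ry":0,"rz":0},{"grip":1,"x":0,"y":0,"z":0,"rx":0,"ry":0,"rz":0}]'
python3 - <<'E'
from h import *
c=snap('scene','s8.png')
delta((.4216,.3157,.15),99.7)
cv2.imwrite('pics/s8c.png',cv2.resize(c['frame'][100:240,320:470,::-1],None,fx=4,fy=4,interpolation=cv2.INTER_CUBIC))
E
```

```text
time: 8.78
eef_pos: [0.4208, 0.3145, 0.3924]
tcp_rot: [0.645, 0.764, -0.002, -0.001]
contact_force: [-0.3, -0.7, -1.0]
opening: 0.131
time: 8.95
eef_pos: [0.4218, 0.3156, 0.3965]
tcp_rot: [0.645, 0.764, 0.0, 0.0]
contact_force: [0.4, 0.4, -0.8]
opening: 0.13
t 9.0 grasp [0.4224 0.3161 0.2426] xax [-1.681e-01  9.858e-01  7.000e-04] yaw x 99.68 zax [ 0.0027  0.0012 -1.    ] F [-0.17  0.46 -0.57] op 0.127
tool d mm [-0.3 -1.2 92.6]
rz -0.023272016109118
```

View pics/s8c.png

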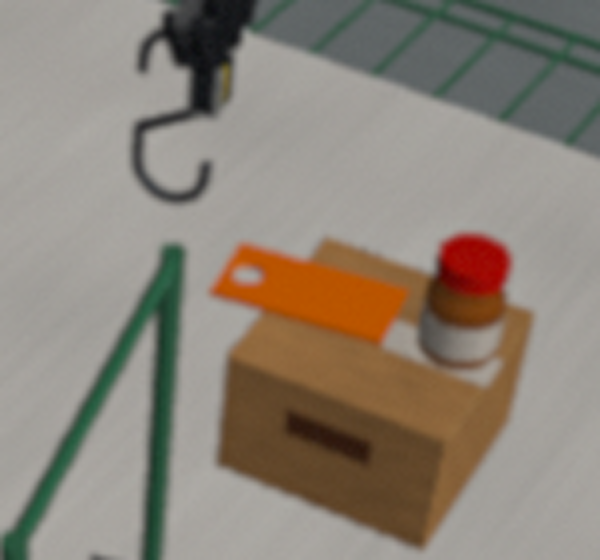

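```bash
cat >> h.py <<'E'
def hookpts(gp,yaw,pitch=0,off=25.,dz=32.):
    """hook points world; yaw of hook x deg; pitch about hook y at grip"""
    a=np.radians(yaw);p=np.radians(pitch)
    ex=np.array([np.cos(a),np.sin(a),0]);ez=np.array([0,0,1.])
    X=np.cos(p)*ex-np.sin(p)*ez;Z=np.sin(p)*ex+np.cos(p)*ez
    f=lambda x,z: np.array(gp)+(X*(x-off)+Z*(z-dz))/1000
    return {'tip':f(24,-26),'bot':f(0,-66),'corner':f(-26,-14),'uptip':f(-24,26),'cross':f(0,0)}
E
python3 - <<'E'
from h import *
S=load('s8.png')
gp=[.4224,.3161,.2426]
obs=dict(tip=(372,140.8),bot=(364.2,150),corner=(354.0,131.8),uptip=(355.8,117.5))
for pit in (-4,0,4):
    for k,v in hookpts(gp,9.7,pit).items():print(pit,k,proj(S,v).round(1),obs.get(k))
# hole & corner check of scene calibration
print(proj(S,[.458,.322,.104]),(320+246/4,100+273/4))
E
```

```text
-4 tip [372.3 138.7] (372, 140.8)
-4 bot [363.8 149.8] (364.2, 150)
-4 corner [354.4 131.1] (354.0, 131.8)
-4 uptip [354.8 117.7] (355.8, 117.5)
-4 cross [363.6 128.3] None
0 tip [370.9 138.3] (372, 140.8)
0 bot [361.5 148.7] (364.2, 150)
0 corner [353.3 129.7] (354.0, 131.8)
0 uptip [354.7 116.5] (355.8, 117.5)
0 cross [362.8 127.5] None
4 tip [369.4 137.8] (372, 140.8)
4 bot [359.2 147.4] (364.2, 150)
4 corner [352.3 128.2] (354.0, 131.8)
4 uptip [354.6 115.3] (355.8, 117.5)
4 cross [362.1 126.7] None
[381.66525199 166.92931084] (381.5, 168.25)
```

```bash
python3 -m jog '[{"grip":1,"x":0,"y":0,"z":15,"rx":0,"ry":0,"rz":0},{"grip":1,"x":0,"y":0,"z":25,"rx":0,"ry":0,"rz":0},{"grip":1,"x":0,"y":0,"z":25,"rx":0,"ry":0,"rz":0},{"grip":1,"x":0,"y":0,"z":18,"rx":0,"ry":0,"rz":0},{"grip":1,"x":0,"y":0,"z":8,"rx":0,"ry":0,"rz":0},{"grip":1,"x":0,"y":0,"z":0,"rx":0,"ry":0,"rz":0},{"grip":1,"x":0,"y":0,"z":0,"rx":0,"ry":0,"rz":0},{"grip":1,"x":0,"y":0,"z":0,"rx":0,"ry":0,"rz":0}]'
python3 - <<'E'
from h import *
c=snap('scene','s9.png')
delta((.457,.322,.15),99.7)
cv2.imwrite('pics/s9c.png',cv2.resize(c['frame'][120:220,340:440,::-1],None,fx=6,fy=6,interpolation=cv2.INTER_CUBIC))
E
```

```text
time: 9.67
eef_pos: [0.4221, 0.3166, 0.3071]
tcp_rot: [0.645, 0.765, 0.002, 0.001]
contact_force: [-0.0, 0.4, -1.0]
opening: 0.134
t 9.7167 grasp [0.4226 0.3168 0.1521] xax [-0.1691  0.9856  0.0011] yaw x 99.73 zax [ 0.0037  0.0018 -1.    ] F [ 0.21 -0.73 -1.44] op 0.133
tool d mm [-0.7 34.8  2.2]
rz 0.033980036264495084
```

View pics/s9c.png

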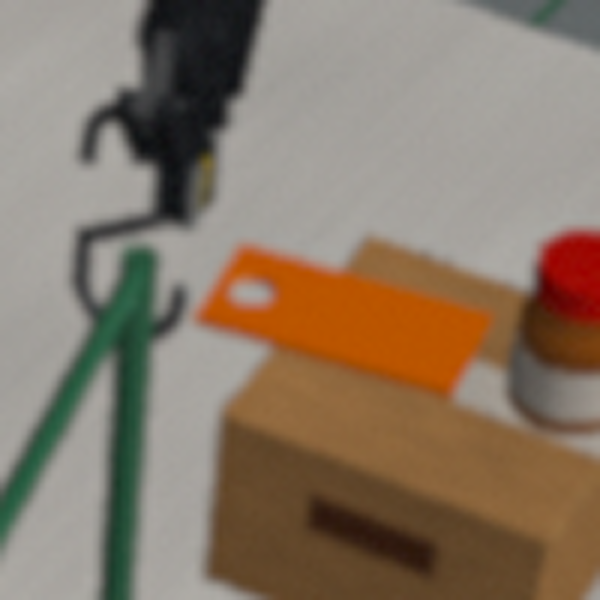

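```bash
python3 - <<'E'
from h import *
S=load('s9.png')
t=plane(S,370.3,168.3,.092);h=plane(S,382,168.7,.104);print(t,h)
ex=np.array([.985,.172]);ey=np.array([-.172,.985]);d=(h-t)[:2]*1000;print(d@ex,d@ey)
E
```

```text
[0.42877016 0.31289289 0.092     ] [0.46260741 0.31585516 0.104     ]
33.83919942201453 -2.9021705107562727
```

```bash
python3 -m jog '[{"grip":1,"x":0,"y":3,"z":2,"rx":0,"ry":0,"rz":0},{"grip":1,"x":0,"y":6,"z":0,"rx":0,"ry":0,"rz":0},{"grip":1,"x":-1,"y":8,"z":0,"rx":0,"ry":0,"rz":0},{"grip":1,"x":0,"y":8,"z":0,"rx":0,"ry":0,"rz":0},{"grip":1,"x":0,"y":6,"z":0,"rx":0,"ry":0,"rz":0},{"grip":1,"x":0,"y":3,"z":0,"rx":0,"ry":0,"rz":0},{"grip":1,"x":0,"y":0,"z":0,"rx":0,"ry":0,"rz":0},{"grip":1,"x":0,"y":0,"z":0,"rx":0,"ry":0,"rz":0}]'
python3 - <<'E'
from h import *
c=snap('scene','s10.png')
delta((.457,.322,.15),99.7);snap('wrist','w10.png')
cv2.imwrite('pics/s10c.png',cv2.resize(c['frame'][130:210,350:430,::-1],None,fx=7,fy=7,interpolation=cv2.INTER_CUBIC))
E
```

```text
time: 10.38
eef_pos: [0.4551, 0.3209, 0.3025]
tcp_rot: [0.645, 0.764, -0.0, -0.0]
contact_force: [0.8, 0.2, -1.4]
opening: 0.134
t 10.4333 grasp [0.4547 0.3209 0.1475] xax [-1.690e-01  9.856e-01 -1.000e-04] yaw x 99.73 zax [-7.e-04 -3.e-04 -1.e+00] F [-0.85  0.44 -0.9 ] op 0.134
tool d mm [ 0.7  2.4 -2.5]
rz 0.03089187849248276
```

View pics/s10c.png

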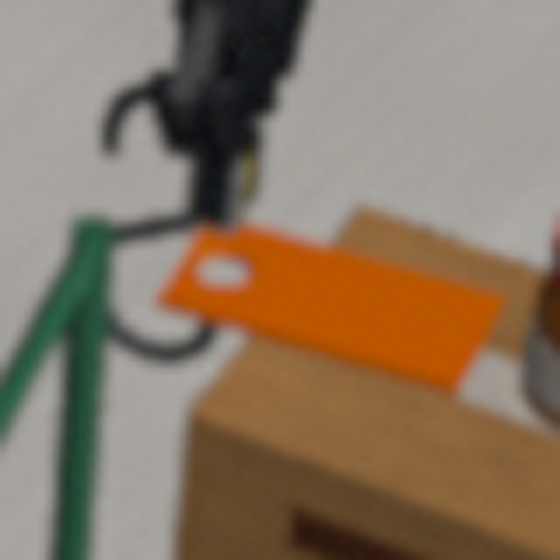

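View pics/w10.png

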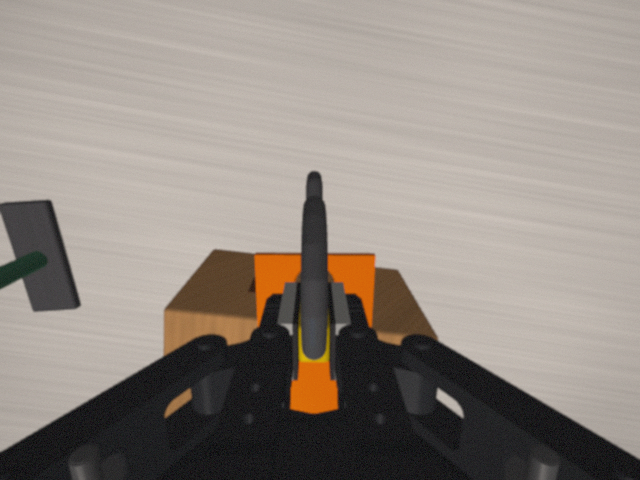

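```bash
python3 -m jog '[{"grip":1,"x":0.5,"y":3,"z":0,"rx":0,"ry":0,"rz":0},{"grip":1,"x":0,"y":0,"z":-2,"rx":0,"ry":0,"rz":0},{"grip":1,"x":0,"y":0,"z":-3,"rx":0,"ry":0,"rz":0},{"grip":1,"x":0,"y":0,"z":-3,"rx":0,"ry":0,"rz":0},{"grip":1,"x":0,"y":0,"z":0,"rx":0,"ry":0,"rz":0},{"grip":1,"x":0,"y":0,"z":0,"rx":0,"ry":0,"rz":0}]'
python3 - <<'E'
from h import *
c=snap('scene','s11.png')
delta((.457,.322,.15),99.7)
cv2.imwrite('pics/s11c.png',cv2.resize(c['frame'][130:210,350:430,::-1],None,fx=7,fy=7,interpolation=cv2.INTER_CUBIC))
E
```

```text
time: 10.98
eef_pos: [0.4578, 0.322, 0.3113]
tcp_rot: [0.645, 0.765, 0.0, 0.0]
contact_force: [0.8, -0.2, -0.4]
opening: 0.131
t 11.0333 grasp [0.4578 0.322  0.156 ] xax [-1.691e-01  9.856e-01  1.000e-04] yaw x 99.74 zax [ 5.e-04  2.e-04 -1.e+00] F [ 0.45 -1.23 -1.75] op 0.131
tool d mm [ 0.1 -0.8  6. ]
rz 0.03513246940759984
```

View pics/s11c.png

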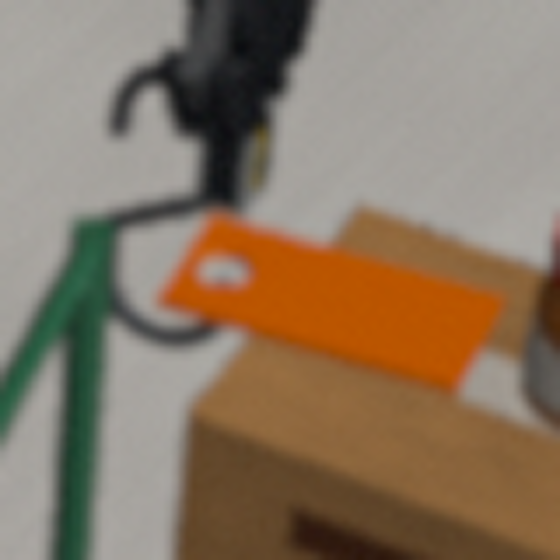

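```bash
python3 -m jog '[{"grip":1,"x":0,"y":0,"z":-2,"rx":0,"ry":0,"rz":0},{"grip":1,"x":0,"y":0,"z":-3,"rx":0,"ry":0,"rz":0},{"grip":1,"x":0,"y":0,"z":-2,"rx":0,"ry":0,"rz":0},{"grip":1,"x":0,"y":0,"z":0,"rx":0,"ry":0,"rz":0}]'
python3 - <<'E'
from h import *
c=snap('scene','s12.png')
delta((.457,.322,.15),99.7)
cv2.imwrite('pics/s12c.png',cv2.resize(c['frame'][140:200,360:420,::-1],None,fx=9,fy=9,interpolation=cv2.INTER_CUBIC))
E
```

```text
time: 11.37
eef_pos: [0.458, 0.322, 0.3185]
tcp_rot: [0.645, 0.765, 0.001, 0.0]
contact_force: [-0.1, -0.0, -0.8]
opening: 0.13
t 11.4167 grasp [0.458  0.3221 0.1632] xax [-1.691e-01  9.856e-01  2.000e-04] yaw x 99.73 zax [ 8.e-04  4.e-04 -1.e+00] F [-0.64  1.03 -1.22] op 0.132
tool d mm [ 0.1 -1.  13.2]
rz 0.033027890358937384
```

View pics/s12c.png

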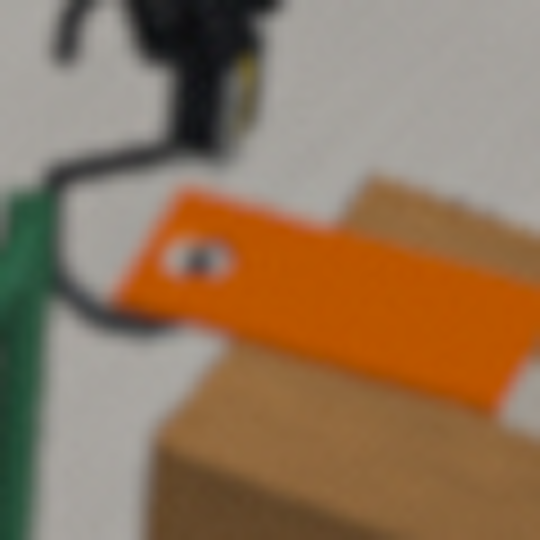

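```bash
python3 -m jog '[{"grip":1,"x":0,"y":0,"z":-3,"rx":0,"ry":0,"rz":0},{"grip":1,"x":0,"y":0,"z":-4,"rx":0,"ry":0,"rz":0},{"grip":1,"x":0,"y":0,"z":-4,"rx":0,"ry":0,"rz":0},{"grip":1,"x":0,"y":1,"z":-4,"rx":0,"ry":0,"rz":0},{"grip":1,"x":0,"y":1,"z":-4,"rx":0,"ry":0,"rz":0},{"grip":1,"x":0,"y":2,"z":-4,"rx":0,"ry":0,"rz":0},{"grip":1,"x":0,"y":0,"z":0,"rx":0,"ry":0,"rz":0}]'
python3 - <<'E'
from h import *
c=snap('scene','s13.png')
delta((.457,.322,.15),99.7)
cv2.imwrite('pics/s13c.png',cv2.resize(c['frame'][130:200,350:420,::-1],None,fx=8,fy=8,interpolation=cv2.INTER_CUBIC))
E
```

```text
time: 12.0
eef_pos: [0.4623, 0.3228, 0.3422]
tcp_rot: [0.645, 0.765, 0.001, 0.001]
contact_force: [0.3, -0.2, -1.4]
opening: 0.128
t 12.05 grasp [0.4623 0.3228 0.1866] xax [-1.690e-01  9.856e-01  4.000e-04] yaw x 99.73 zax [ 1.5e-03  7.0e-04 -1.0e+00] F [ 0.02 -0.24 -0.81] op 0.134
tool d mm [ 0.1 -5.4 36.6]
rz 0.02891347723740978
```

View pics/s13c.png

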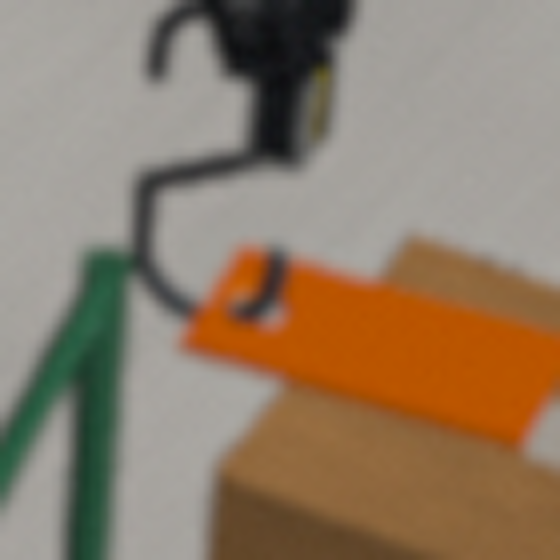

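```bash
python3 -m jog '[{"grip":1,"x":0,"y":2,"z":-2,"rx":0,"ry":0,"rz":0},{"grip":1,"x":0,"y":2,"z":-2,"rx":0,"ry":0,"rz":0},{"grip":1,"x":0,"y":0,"z":-3,"rx":0,"ry":0,"rz":0},{"grip":1,"x":0,"y":0,"z":-4,"rx":0,"ry":0,"rz":0},{"grip":1,"x":0,"y":0,"z":-5,"rx":0,"ry":0,"rz":0},{"grip":1,"x":0,"y":0,"z":-6,"rx":0,"ry":0,"rz":0},{"grip":1,"x":0,"y":0,"z":-6,"rx":0,"ry":0,"rz":0},{"grip":1,"x":0,"y":0,"z":-6,"rx":0,"ry":0,"rz":0}]'
python3 -m jog '[{"grip":1,"x":0,"y":0,"z":-6,"rx":0,"ry":0,"rz":0},{"grip":1,"x":0,"y":0,"z":-6,"rx":0,"ry":0,"rz":0},{"grip":1,"x":0,"y":0,"z":-6,"rx":0,"ry":0,"rz":0},{"grip":1,"x":0,"y":0,"z":-3,"rx":0,"ry":0,"rz":0}]'
python3 - <<'E'
from h import *
c=snap('scene','s14.png')
delta((.457,.322,.15),99.7)
cv2.imwrite('pics/s14c.png',cv2.resize(c['frame'][100:210,340:450,::-1],None,fx=5,fy=5,interpolation=cv2.INTER_CUBIC))
E
```

```text
time: 12.72
eef_pos: [0.4656, 0.3233, 0.3756]
tcp_rot: [0.645, 0.765, 0.0, 0.0]
contact_force: [0.2, 0.1, -1.9]
opening: 0.13
time: 13.05
eef_pos: [0.4658, 0.3234, 0.3971]
tcp_rot: [0.645, 0.765, 0.001, 0.0]
contact_force: [-0.1, -0.2, -1.1]
opening: 0.132
t 13.1 grasp [0.4661 0.3235 0.2424] xax [-1.691e-01  9.856e-01  6.000e-04] yaw x 99.74 zax [ 1.9e-03  9.0e-04 -1.0e+00] F [-0.51  1.08 -0.51] op 0.13
tool d mm [-0.  -9.5 92.4]
rz 0.03555104237071305
```

View pics/s14c.png

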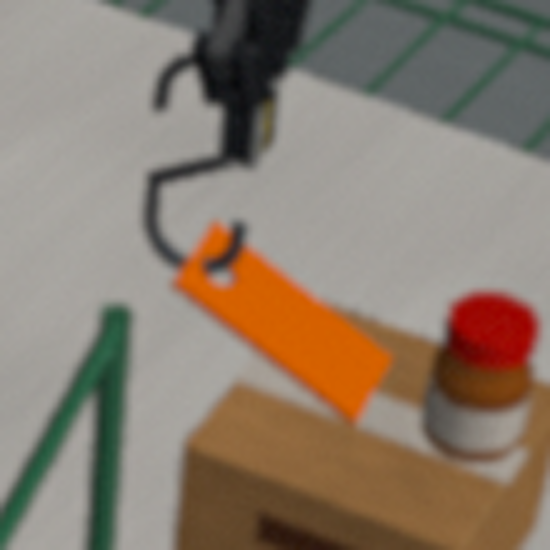

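```bash
python3 -m jog '[{"grip":1,"x":0,"y":-1,"z":-5,"rx":0,"ry":0,"rz":0},{"grip":1,"x":0,"y":-2,"z":-6,"rx":0,"ry":0,"rz":0},{"grip":1,"x":0,"y":-3,"z":-6,"rx":0,"ry":0,"rz":0},{"grip":1,"x":0,"y":-4,"z":-6,"rx":0,"ry":0,"rz":0},{"grip":1,"x":0,"y":-4,"z":-6,"rx":0,"ry":0,"rz":0},{"grip":1,"x":0,"y":-4,"z":-6,"rx":0,"ry":0,"rz":0},{"grip":1,"x":0,"y":-4,"z":-6,"rx":0,"ry":0,"rz":0},{"grip":1,"x":0,"y":-4,"z":-6,"rx":0,"ry":0,"rz":0}]'
python3 -m jog '[{"grip":1,"x":0,"y":-4,"z":-6,"rx":0,"ry":0,"rz":0},{"grip":1,"x":0,"y":-4,"z":-6,"rx":0,"ry":0,"rz":0},{"grip":1,"x":0,"y":-4,"z":-6,"rx":0,"ry":0,"rz":0},{"grip":1,"x":0,"y":-2,"z":-6,"rx":0,"ry":0,"rz":0},{"grip":1,"x":0,"y":-1,"z":-6,"rx":0,"ry":0,"rz":0},{"grip":1,"x":0,"y":0,"z":-6,"rx":0,"ry":0,"rz":0},{"grip":1,"x":0,"y":0,"z":-6,"rx":0,"ry":0,"rz":0},{"grip":1,"x":0,"y":0,"z":-4,"rx":0,"ry":0,"rz":0}]'
python3 - <<'E'
from h import *
c=snap('scene','s15.png')
delta((.457,.322,.15),99.7)
cv2.imwrite('pics/s15c.png',cv2.resize(c['frame'][60:210,320:470,::-1],None,fx=4,fy=4,interpolation=cv2.INTER_CUBIC))
E
```

```text
time: 13.77
eef_pos: [0.4395, 0.3188, 0.4434]
tcp_rot: [0.645, 0.765, 0.0, 0.0]
contact_force: [-0.0, 0.4, -1.8]
opening: 0.129
time: 14.43
eef_pos: [0.4254, 0.3164, 0.4898]
tcp_rot: [0.645, 0.765, 0.001, 0.0]
contact_force: [-0.6, 0.2, -2.3]
opening: 0.133
t 14.4833 grasp [0.4258 0.3166 0.3355] xax [-1.690e-01  9.856e-01  6.000e-04] yaw x 99.73 zax [ 2.e-03  9.e-04 -1.e+00] F [-0.29 -0.66 -0.74] op 0.128
tool d mm [ -0.   31.3 185.6]
rz 0.027277029753321358
```

View pics/s15c.png

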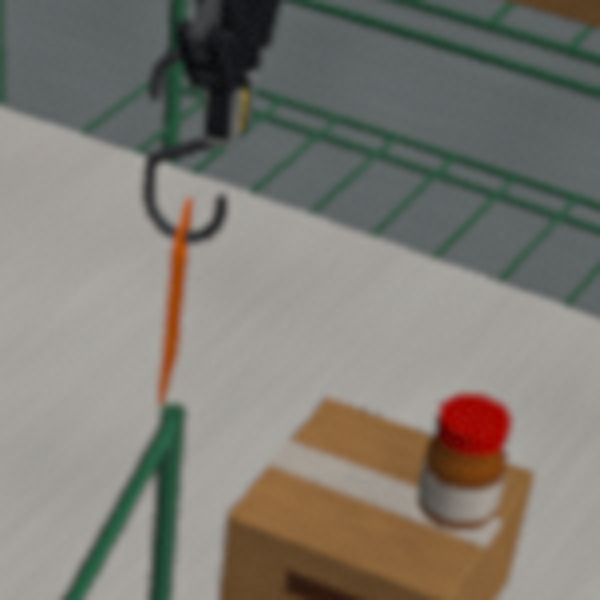

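```bash
python3 -m jog '[{"grip":1,"x":-3,"y":2,"z":-3,"rx":0,"ry":0,"rz":0},{"grip":1,"x":-6,"y":5,"z":-3,"rx":0,"ry":0,"rz":0},{"grip":1,"x":-10,"y":8,"z":-3,"rx":0,"ry":0,"rz":0},{"grip":1,"x":-14,"y":12,"z":-3,"rx":0,"ry":0,"rz":0},{"grip":1,"x":-16,"y":14,"z":-3,"rx":0,"ry":0,"rz":0},{"grip":1,"x":-16,"y":14,"z":0,"rx":0,"ry":0,"rz":0},{"grip":1,"x":-16,"y":14,"z":0,"rx":0,"ry":0,"rz":0},{"grip":1,"x":-16,"y":14,"z":0,"rx":0,"ry":0,"rz":0}]'
python3 -m jog '[{"grip":1,"x":-16,"y":14,"z":0,"rx":0,"ry":0,"rz":0},{"grip":1,"x":-16,"y":14,"z":0,"rx":0,"ry":0,"rz":0},{"grip":1,"x":-16,"y":14,"z":0,"rx":0,"ry":0,"rz":0},{"grip":1,"x":-16,"y":14,"z":0,"rx":0,"ry":0,"rz":0},{"grip":1,"x":-16,"y":14,"z":0,"rx":0,"ry":0,"rz":0},{"grip":1,"x":-16,"y":14,"z":0,"rx":0,"ry":0,"rz":0},{"grip":1,"x":-16,"y":14,"z":0,"rx":0,"ry":0,"rz":0},{"grip":1,"x":-14,"y":10,"z":0,"rx":0,"ry":0,"rz":0}]'
python3 - <<'E'
from h import *
c=snap('scene','s16.png')
delta((.63,.03,.35),103.5)
E
```

```text
time: 15.15
eef_pos: [0.525, 0.2331, 0.5036]
tcp_rot: [0.645, 0.764, -0.0, 0.0]
contact_force: [0.5, 0.1, -2.8]
opening: 0.132
time: 15.82
eef_pos: [0.6529, 0.1265, 0.5031]
tcp_rot: [0.645, 0.764, -0.0, 0.0]
contact_force: [-0.3, -1.2, -1.6]
opening: 0.133
t 15.8667 grasp [0.6544 0.1241 0.3477] xax [-0.1656  0.9862 -0.0026] yaw x 99.53 zax [ 8.0e-04 -2.5e-03 -1.0e+00] F [ 0.64 -2.29 -2.1 ] op 0.131
tool d mm [-88.8 -39.6  -2.1]
rz -3.9657966309478923
```

View pics/s16.png

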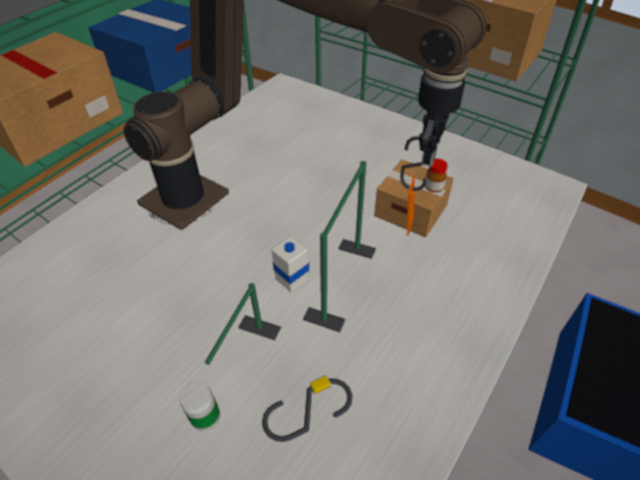

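```bash
python3 -m jog '[{"grip":1,"x":-12,"y":-2,"z":0,"rx":0,"ry":0,"rz":0},{"grip":1,"x":-12,"y":-5,"z":0,"rx":0,"ry":0,"rz":-1},{"grip":1,"x":-14,"y":-5,"z":0,"rx":0,"ry":0,"rz":-1},{"grip":1,"x":-14,"y":-5,"z":0,"rx":0,"ry":0,"rz":-1},{"grip":1,"x":-12,"y":-4,"z":0,"rx":0,"ry":0,"rz":-1},{"grip":1,"x":-10,"y":-3,"z":0,"rx":0,"ry":0,"rz":0},{"grip":1,"x":-6,"y":-2,"z":0,"rx":0,"ry":0,"rz":0},{"grip":1,"x":-3,"y":0,"z":0,"rx":0,"ry":0,"rz":0}]'
python3 -m jog '[{"grip":1,"x":0,"y":0,"z":0,"rx":0,"ry":0,"rz":0},{"grip":1,"x":0,"y":0,"z":0,"rx":0,"ry":0,"rz":0},{"grip":1,"x":0,"y":0,"z":0,"rx":0,"ry":0,"rz":0},{"grip":1,"x":0,"y":0,"z":0,"rx":0,"ry":0,"rz":0}]'
python3 - <<'E'
from h import *
c=snap('wrist','w17.png');snap('scene','s17.png')
delta((.63,.03,.35),103.5)
E
```

```text
time: 16.53
eef_pos: [0.6421, 0.0414, 0.5039]
tcp_rot: [0.618, 0.786, -0.0, 0.0]
contact_force: [0.2, 0.4, -0.7]
opening: 0.132
time: 16.87
eef_pos: [0.6424, 0.043, 0.5037]
tcp_rot: [0.617, 0.787, 0.0, -0.0]
contact_force: [0.6, -0.3, -1.1]
opening: 0.131
t 16.9667 grasp [0.6424 0.0429 0.3486] xax [-2.381e-01  9.712e-01  1.000e-04] yaw x 103.77 zax [-1.e-04  0.e+00 -1.e+00] F [-1.12  0.03 -1.56] op 0.128
tool d mm [ -9.6 -15.1  -1.4]
rz 0.27498953324337094
```

View pics/w17.png

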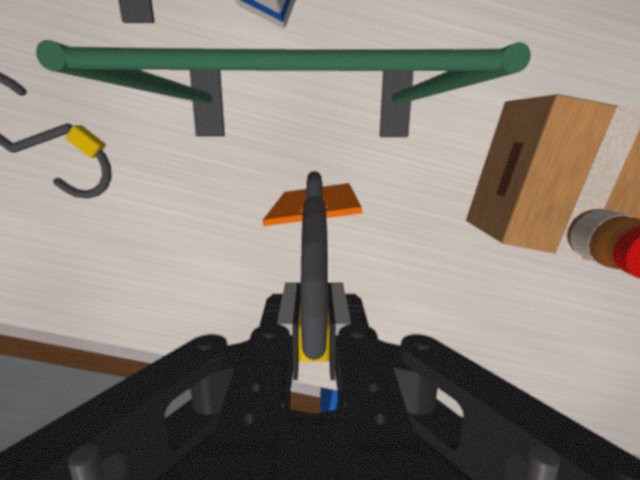

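View pics/s17.png

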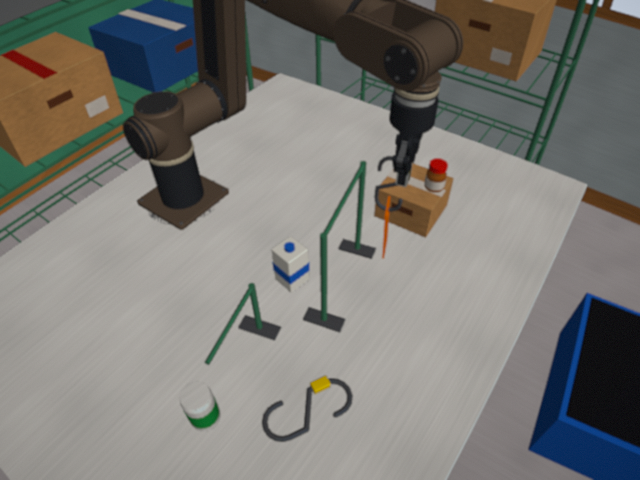

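```bash
python3 - <<'E'
from h import *
W=load('w17.png')
f=W['frame'].astype(int);m=((f[...,1]>1.4*f[...,0])&(f[...,1]>f[...,2]*1.1)&(f[...,1]>30))
for u in (150,230,285,350,450):
    v=np.nonzero(m[30:80,u])[0]+30;print(u,v.min(),v.max(),plane(W,u,(v.min()+v.max())/2,.271))
a=plane(W,52,55,.275);b=plane(W,516,57,.275);print(a,b,(a+b)/2,np.linalg.norm(a-b),np.degrees(np.arctan2(b[1]-a[1],b[0]-a[0])))
E
```

```text
150 50 79 [ 0.56163427 -0.06282683  0.271     ]
230 50 68 [ 0.5492355  -0.02390312  0.271     ]
285 51 68 [0.54273795 0.00323898 0.271     ]
350 51 69 [0.53510167 0.03539098 0.271     ]
450 51 79 [0.52542566 0.08546493 0.271     ]
[ 0.5694067  -0.10781263  0.275     ] [0.51548205 0.11455574 0.275     ] [0.54244437 0.00337156 0.275     ] 0.22881337841423613 103.63117172303281
```

```bash
python3 -m jog '[{"grip":1,"x":-2,"y":-1,"z":3,"rx":0,"ry":0,"rz":0},{"grip":1,"x":-3,"y":-3,"z":7,"rx":0,"ry":0,"rz":0},{"grip":1,"x":-3,"y":-5,"z":10,"rx":0,"ry":0,"rz":0},{"grip":1,"x":-3,"y":-5,"z":12,"rx":0,"ry":0,"rz":0},{"grip":1,"x":-2,"y":-5,"z":10,"rx":0,"ry":0,"rz":0},{"grip":1,"x":-1,"y":-5,"z":6,"rx":0,"ry":0,"rz":0},{"grip":1,"x":-1,"y":-4,"z":3,"rx":0,"ry":0,"rz":0},{"grip":1,"x":0,"y":-2,"z":1,"rx":0,"ry":0,"rz":0}]'
python3 -m jog '[{"grip":1,"x":0,"y":0,"z":0,"rx":0,"ry":0,"rz":0},{"grip":1,"x":0,"y":0,"z":0,"rx":0,"ry":0,"rz":0},{"grip":1,"x":0,"y":0,"z":0,"rx":0,"ry":0,"rz":0}]'
python3 - <<'E'
from h import *
c=snap('scene','s18.png');snap('wrist','w18.png')
delta((.5425+.025*.972,.0034+.025*.235,.296),103.6)
cv2.imwrite('pics/s18c.png',cv2.resize(c['frame'][130:280,310:430,::-1],None,fx=4,fy=4,interpolation=cv2.INTER_CUBIC))
E
```

```text
time: 17.63
eef_pos: [0.6162, 0.0203, 0.4506]
tcp_rot: [0.618, 0.786, -0.0, -0.001]
contact_force: [0.3, -0.3, -1.6]
opening: 0.133
time: 17.88
eef_pos: [0.617, 0.0208, 0.4527]
tcp_rot: [0.617, 0.787, 0.001, 0.001]
contact_force: [0.1, 0.5, -1.7]
opening: 0.131
t 17.9833 grasp [0.6172 0.0208 0.2975] xax [-2.376e-01  9.714e-01 -5.000e-04] yaw x 103.75 zax [ 1.4e-03 -2.0e-04 -1.0e+00] F [-0.09 -0.6  -2.02] op 0.131
tool d mm [  0.8 -51.7   1.4]
rz 0.14582623857135957
```

View pics/s18c.png

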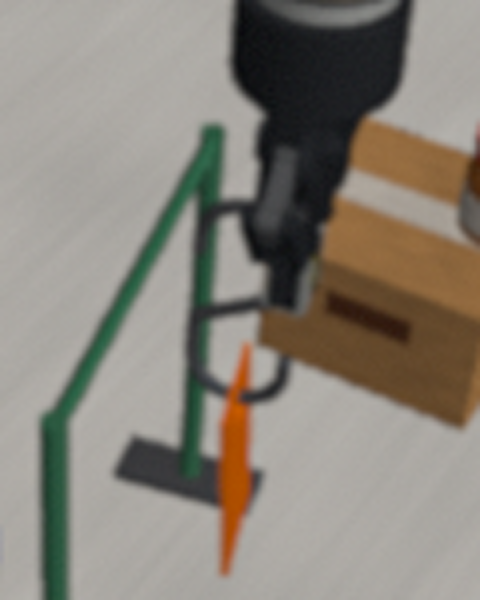

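View pics/w18.png

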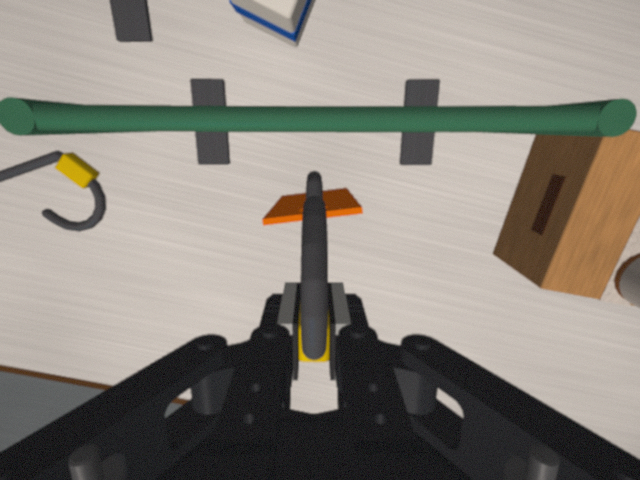

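```bash
python3 - <<'E'
from h import *
S=load('s18.png')
for k,v in hookpts([.6172,.0208,.2975],13.7,-2.5).items():print(k,((proj(S,v)-[310,130])*4).round(1),v.round(4))
print(((proj(S,[.5155,.1146,.275])-[310,130])*4).round(1),((proj(S,[.5694,-.1078,.275])-[310,130])*4).round(1))
cv2.imwrite('pics/s18d.png',cv2.resize(S['frame'][165:240,345:395,::-1],None,fx=8,fy=8,interpolation=cv2.INTER_CUBIC))
E
```

```text
tip [284.9 352.2] [0.6187 0.0212 0.2395]
bot [236.4 398.9] [0.5971 0.0159 0.1985]
corner [189.1 312.3] [0.5696 0.0092 0.2493]
uptip [193.7 251.2] [0.5699 0.0093 0.2894]
cross [239.9 302.4] [0.5943 0.0152 0.2644]
[211.3 126.5] [ 52.8 414.5]
```

View pics/s18d.png

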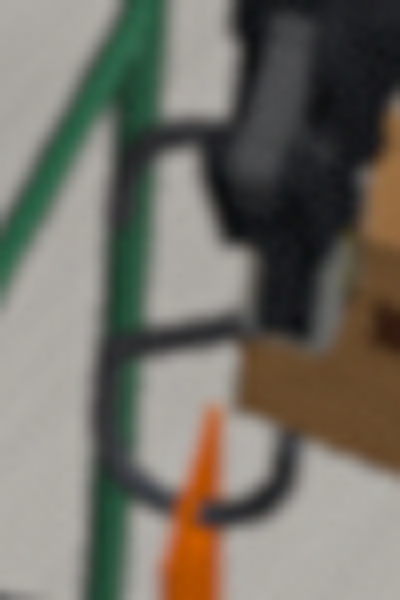

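```bash
python3 -m jog '[{"grip":1,"x":0,"y":-3,"z":0,"rx":0,"ry":0,"rz":0},{"grip":1,"x":0,"y":-5,"z":0,"rx":0,"ry":0,"rz":0},{"grip":1,"x":0,"y":-6,"z":0,"rx":0,"ry":0,"rz":0},{"grip":1,"x":0,"y":-6,"z":0,"rx":0,"ry":0,"rz":0},{"grip":1,"x":0,"y":-6,"z":0,"rx":0,"ry":0,"rz":0},{"grip":1,"x":0,"y":-4,"z":0,"rx":0,"ry":0,"rz":0},{"grip":1,"x":0,"y":-2,"z":0,"rx":0,"ry":0,"rz":0},{"grip":1,"x":0,"y":0,"z":0,"rx":0,"ry":0,"rz":0}]'
python3 - <<'E'
from h import *
c=snap('scene','s19.png');snap('wrist','w19.png')
delta((.5425+.025*.972,.0034+.025*.235,.296),103.6)
cv2.imwrite('pics/s19c.png',cv2.resize(c['frame'][165:240,325:395,::-1],None,fx=8,fy=8,interpolation=cv2.INTER_CUBIC))
E
```

```text
time: 18.65
eef_pos: [0.5852, 0.013, 0.4519]
tcp_rot: [0.618, 0.786, 0.0, 0.0]
contact_force: [0.7, -0.3, -2.2]
opening: 0.128
t 18.75 grasp [0.5857 0.0131 0.2969] xax [-2.373e-01  9.714e-01 -1.000e-04] yaw x 103.73 zax [ 4.e-04  0.e+00 -1.e+00] F [-0.36 -0.77 -2.06] op 0.136
tool d mm [  0.8 -19.3   0.9]
rz 0.12752574756171953
```

View pics/s19c.png

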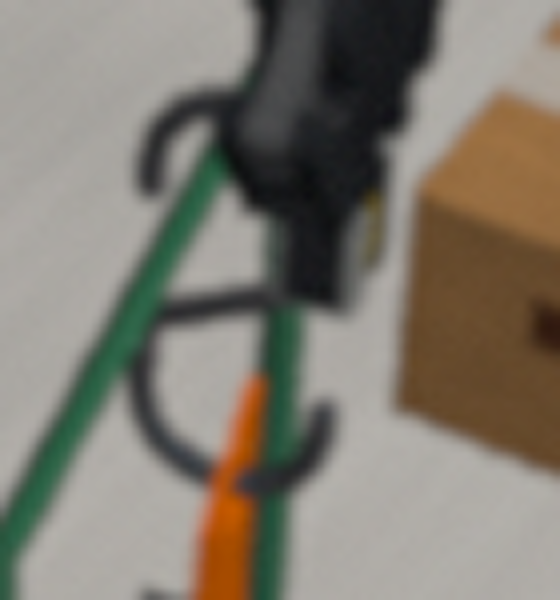

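View pics/w19.png

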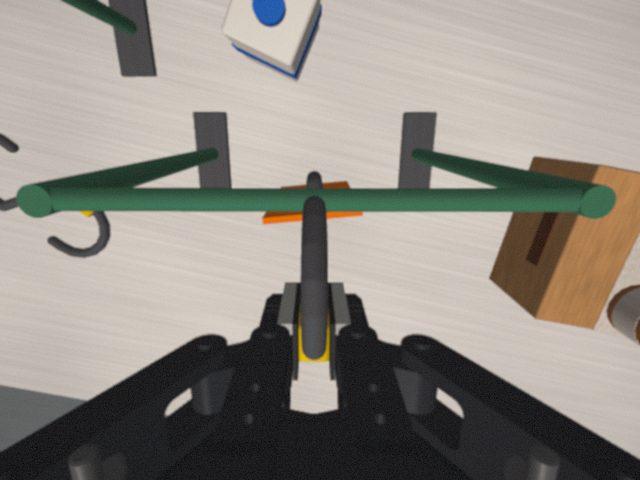

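```bash
python3 -m jog '[{"grip":1,"x":0,"y":-3,"z":0,"rx":0,"ry":0,"rz":0},{"grip":1,"x":0,"y":-4,"z":1,"rx":0,"ry":0,"rz":0},{"grip":1,"x":0,"y":-4,"z":2,"rx":0,"ry":0,"rz":0},{"grip":1,"x":0,"y":-4,"z":3,"rx":0,"ry":0,"rz":0},{"grip":1,"x":0,"y":-3,"z":4,"rx":0,"ry":0,"rz":0},{"grip":1,"x":0,"y":-1,"z":5,"rx":0,"ry":0,"rz":0},{"grip":1,"x":0,"y":0,"z":5,"rx":0,"ry":0,"rz":0},{"grip":1,"x":0,"y":0,"z":3,"rx":0,"ry":0,"rz":0}]'
python3 -m jog '[{"grip":1,"x":0,"y":0,"z":0,"rx":0,"ry":0,"rz":0},{"grip":1,"x":0,"y":0,"z":0,"rx":0,"ry":0,"rz":0}]'
python3 - <<'E'
from h import *
c=snap('scene','s20.png');snap('wrist','w20.png')
delta((.5425+.025*.972,.0034+.025*.235,.249),103.6)
cv2.imwrite('pics/s20c.png',cv2.resize(c['frame'][165:240,325:395,::-1],None,fx=8,fy=8,interpolation=cv2.INTER_CUBIC))
E
```

```text
time: 19.42
eef_pos: [0.5671, 0.0086, 0.4275]
tcp_rot: [0.618, 0.787, -0.0, -0.001]
contact_force: [-0.4, -0.0, -2.3]
opening: 0.129
time: 19.58
eef_pos: [0.5674, 0.0086, 0.4283]
tcp_rot: [0.617, 0.787, -0.0, -0.0]
contact_force: [0.2, 0.3, -1.8]
opening: 0.129
t 19.6833 grasp [0.5675 0.0086 0.2739] xax [-2.375e-01  9.714e-01 -2.000e-04] yaw x 103.74 zax [ 4.e-04 -1.e-04 -1.e+00] F [-0.37  0.19 -1.12] op 0.131
tool d mm [ 0.8 -0.5 24.9]
rz 0.137586556414675
```

View pics/s20c.png

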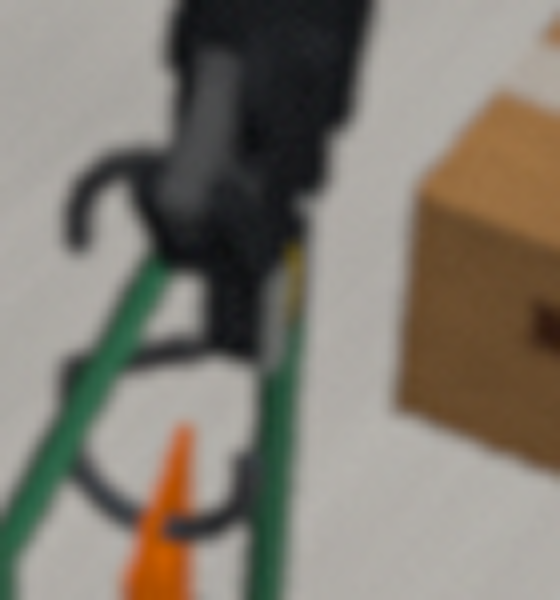

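View pics/w20.png

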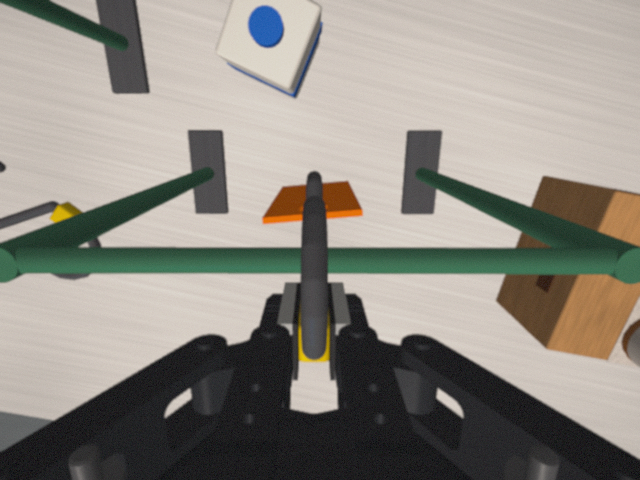

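```bash
python3 -m jog '[{"grip":1,"x":0,"y":0,"z":4,"rx":0,"ry":0,"rz":0},{"grip":1,"x":0,"y":0,"z":5,"rx":0,"ry":0,"rz":0},{"grip":1,"x":0,"y":0,"z":5,"rx":0,"ry":0,"rz":0},{"grip":1,"x":0,"y":0,"z":4,"rx":0,"ry":0,"rz":0},{"grip":1,"x":0,"y":0,"z":2,"rx":0,"ry":0,"rz":0},{"grip":1,"x":0,"y":0,"z":1,"rx":0,"ry":0,"rz":0},{"grip":1,"x":0,"y":0,"z":0,"rx":0,"ry":0,"rz":0},{"grip":1,"x":0,"y":0,"z":0,"rx":0,"ry":0,"rz":0}]'
python3 - <<'E'
from h import *
snap('wrist','w21.png')
delta((.5425+.025*.972,.0034+.025*.235,.249),103.6)
E
```

```text
time: 20.35
eef_pos: [0.5673, 0.0086, 0.4078]
tcp_rot: [0.617, 0.787, 0.0, 0.0]
contact_force: [1.0, 0.4, -1.9]
opening: 0.131
t 20.4 grasp [0.5674 0.0086 0.253 ] xax [-2.374e-01  9.714e-01 -2.000e-04] yaw x 103.73 zax [ 5.e-04 -1.e-04 -1.e+00] F [ 0.72  0.49 -1.85] op 0.128
tool d mm [ 0.8 -0.4  4. ]
rz 0.13368819919976715
```

View pics/w21.png

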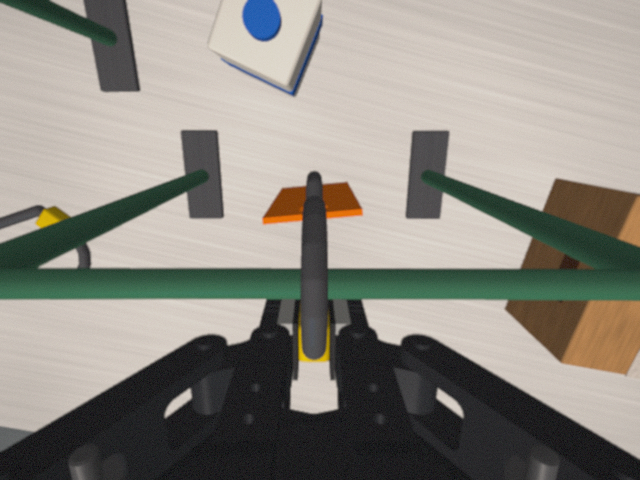

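```bash
python3 -m jog '[{"grip":1,"x":0,"y":-1,"z":0,"rx":0,"ry":0,"rz":0},{"grip":1,"x":0,"y":-1,"z":1,"rx":0,"ry":0,"rz":0},{"grip":1,"x":0,"y":0,"z":1,"rx":0,"ry":0,"rz":0},{"grip":1,"x":0,"y":0,"z":1,"rx":0,"ry":0,"rz":0},{"grip":1,"x":0,"y":0,"z":0,"rx":0,"ry":0,"rz":0},{"grip":1,"x":0,"y":0,"z":0,"rx":0,"ry":0,"rz":0}]'
python3 - <<'E'
from h import *
snap('wrist','w22.png')
delta((.5425+.023*.972,.0034+.023*.235,.249),103.6)
W=load('w22.png');f=W['frame'].astype(int);m=((f[...,1]>1.4*f[...,0])&(f[...,1]>f[...,2]*1.1)&(f[...,1]>30))
v=np.nonzero(m[240:330,280])[0]+240;print(v.min(),v.max())
W=load('w4.png');f=W['frame'].astype(int);m=((f[...,1]>1.4*f[...,0])&(f[...,1]>f[...,2]*1.1)&(f[...,1]>30))
v=np.nonzero(m[240:330,280])[0]+240;print(v.min(),v.max())
E
```

```text
time: 20.9
eef_pos: [0.5653, 0.0081, 0.4047]
tcp_rot: [0.617, 0.787, -0.0, -0.0]
contact_force: [-0.0, 0.1, -1.5]
opening: 0.129
t 20.95 grasp [0.5653 0.0081 0.2497] xax [-0.2374  0.9714  0.    ] yaw x 103.73 zax [-1.e-04 -0.e+00 -1.e+00] F [-0.07 -0.35 -0.63] op 0.131
tool d mm [ 0.8 -0.3  0.7]
rz 0.1307783746409399
280 309
283 312
```

```bash
for i in 1; do python3 -m jog '[{"grip":1,"x":0,"y":-0.5,"z":1,"rx":0,"ry":0,"rz":0},{"grip":1,"x":0,"y":0,"z":0,"rx":0,"ry":0,"rz":0},{"grip":1,"x":0,"y":0,"z":0,"rx":0,"ry":0,"rz":0}]'; done
python3 -m jog '[{"grip":1,"x":0,"y":0,"z":1,"rx":0,"ry":0,"rz":0},{"grip":1,"x":0,"y":0,"z":0,"rx":0,"ry":0,"rz":0},{"grip":1,"x":0,"y":0,"z":0,"rx":0,"ry":0,"rz":0}]'
python3 - <<'E'
from h import *
for i in range(4): read_camera('wrist'); print(get_state()['contact_force'],get_state()['eef_pos'][2])
snap('scene','s23.png')
W=snap('wrist','w23.png');f=W['frame'].astype(int);m=((f[...,1]>1.4*f[...,0])&(f[...,1]>f[...,2]*1.1)&(f[...,1]>30))
v=np.nonzero(m[240:330,280])[0]+240;print(v.min(),v.max())
E
```

```text
time: 21.2
eef_pos: [0.565, 0.008, 0.4043]
tcp_rot: [0.617, 0.787, 0.0, 0.001]
contact_force: [1.0, 0.6, 0.8]
opening: 0.13
time: 21.45
eef_pos: [0.565, 0.008, 0.404]
tcp_rot: [0.617, 0.787, 0.0, 0.001]
contact_force: [-0.6, -0.0, 5.6]
opening: 0.129
[-0.42604823  0.07868794  5.80039907] 0.40399696101162647
[-0.80952756  0.2798139   5.7553426 ] 0.4040012298149371
[-0.61959253  0.74089845  5.93957722] 0.40400450220227696
[-0.80552696  0.78837996  5.66319043] 0.403997192931018
281 310
```

View pics/w23.png

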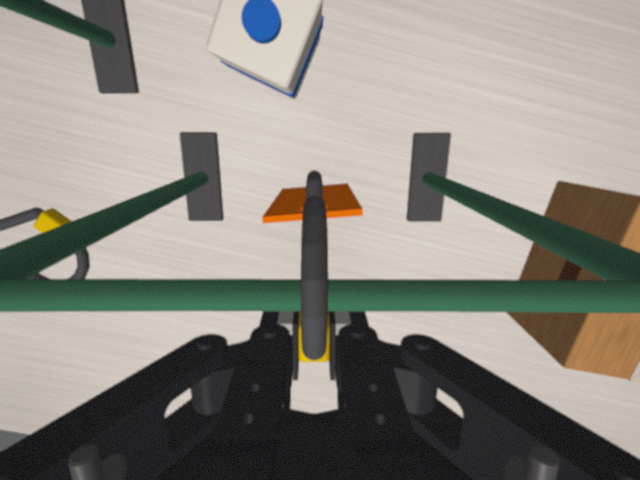

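```bash
python3 -m jog '[{"grip":1,"x":0,"y":0,"z":-1,"rx":0,"ry":0,"rz":0},{"grip":1,"x":0,"y":0,"z":0,"rx":0,"ry":0,"rz":0},{"grip":0.86,"x":0,"y":0,"z":0,"rx":0,"ry":0,"rz":0},{"grip":0.84,"x":0,"y":0,"z":0,"rx":0,"ry":0,"rz":0},{"grip":0.82,"x":0,"y":0,"z":0,"rx":0,"ry":0,"rz":0},{"grip":0.78,"x":0,"y":0,"z":0,"rx":0,"ry":0,"rz":0},{"grip":0.72,"x":0,"y":0,"z":0,"rx":0,"ry":0,"rz":0},{"grip":0.65,"x":0,"y":0,"z":0,"rx":0,"ry":0,"rz":0}]' 20
python3 -m jog '[{"grip":0.58,"x":0,"y":0,"z":0,"rx":0,"ry":0,"rz":0},{"grip":0.5,"x":0,"y":0,"z":0,"rx":0,"ry":0,"rz":0},{"grip":0.5,"x":0,"y":0,"z":0,"rx":0,"ry":0,"rz":0},{"grip":0.5,"x":0,"y":0,"z":0,"rx":0,"ry":0,"rz":0}]'
python3 - <<'E'
from h import *
c=snap('scene','s24.png');snap('wrist','w24.png');delta((.5425,.0034,.249),103.6)
cv2.imwrite('pics/s24c.png',cv2.resize(c['frame'][150:280,310:430,::-1],None,fx=4.5,fy=4.5,interpolation=cv2.INTER_CUBIC))
E
```

```text
time: 22.42
eef_pos: [0.5648, 0.008, 0.4033]
tcp_rot: [0.618, 0.787, -0.0, -0.0]
contact_force: [-0.1, 0.4, -0.2]
opening: 0.348
time: 22.75
eef_pos: [0.5648, 0.008, 0.4038]
tcp_rot: [0.617, 0.787, -0.0, 0.0]
contact_force: [0.3, -0.7, -0.4]
opening: 0.497
t 22.85 grasp [0.5648 0.008  0.2487] xax [-0.2375  0.9714 -0.    ] yaw x 103.74 zax [ 0. -0. -1.] F [-0.02  0.21  0.23] op 0.501
tool d mm [  0.8 -22.8  -0.3]
rz 0.13734291114310793
```

View pics/w24.png

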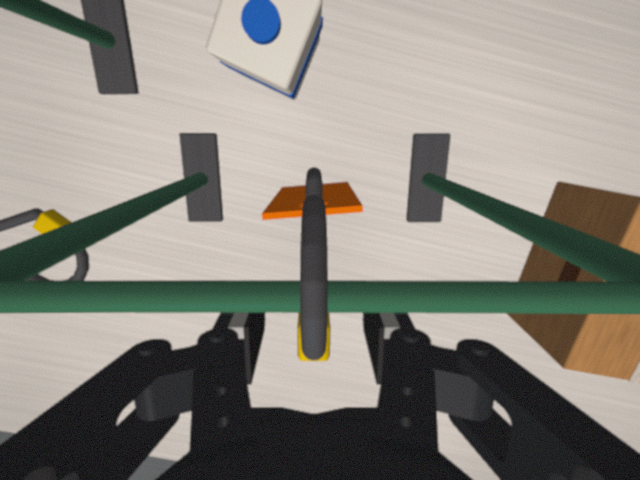

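View pics/s24c.png

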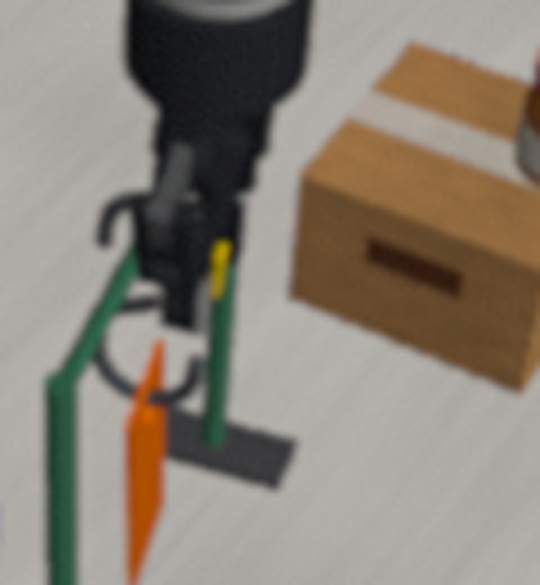

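Released and hanging still. I retreat straight up.

```bash
python3 -m jog '[{"grip":0.5,"x":0,"y":0,"z":-4,"rx":0,"ry":0,"rz":0},{"grip":0.5,"x":0,"y":0,"z":-8,"rx":0,"ry":0,"rz":0},{"grip":0.5,"x":0,"y":0,"z":-15,"rx":0,"ry":0,"rz":0},{"grip":0.5,"x":0,"y":0,"z":-22,"rx":0,"ry":0,"rz":0},{"grip":0.5,"x":0,"y":0,"z":-25,"rx":0,"ry":0,"rz":0},{"grip":0.5,"x":0,"y":0,"z":-25,"rx":0,"ry":0,"rz":0},{"grip":0.5,"x":0,"y":0,"z":-25,"rx":0,"ry":0,"rz":0},{"grip":0.5,"x":0,"y":0,"z":-10,"rx":0,"ry":0,"rz":0}]'
python3 -m jog '[{"grip":0.5,"x":0,"y":0,"z":0,"rx":0,"ry":0,"rz":0},{"grip":0.5,"x":0,"y":0,"z":0,"rx":0,"ry":0,"rz":0},{"grip":0.5,"x":0,"y":0,"z":0,"rx":0,"ry":0,"rz":0},{"grip":0.5,"x":0,"y":0,"z":0,"rx":0,"ry":0,"rz":0},{"grip":0.5,"x":0,"y":0,"z":0,"rx":0,"ry":0,"rz":0},{"grip":0.5,"x":0,"y":0,"z":0,"rx":0,"ry":0,"rz":0}]'
python3 - <<'E'
from h import *
c=snap('scene','s25.png');snap('wrist','w25.png')
E
```

```text
time: 23.52
eef_pos: [0.5647, 0.0081, 0.5433]
tcp_rot: [0.617, 0.787, 0.002, 0.003]
contact_force: [1.2, 1.1, 1.0]
opening: 0.498
time: 24.02
eef_pos: [0.5649, 0.008, 0.5362]
tcp_rot: [0.617, 0.787, -0.001, -0.001]
contact_force: [0.5, -0.5, -0.3]
opening: 0.499
```

View pics/s25.png

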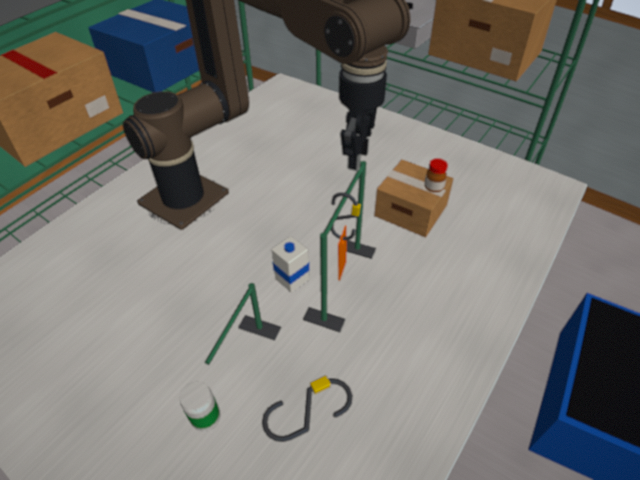

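View pics/w25.png

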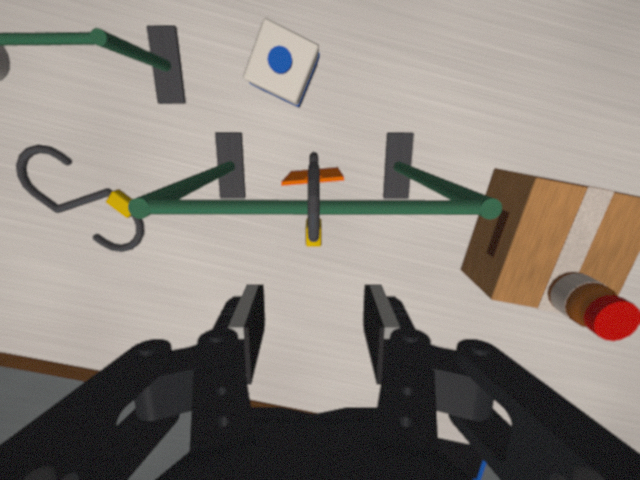

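The hook (wrist image col 314) hangs at the rail's middle (post tops at cols 138 and 490). The tag hangs from it, nothing touches it, and the jar, can and milk are in their places.

```bash
python3 - <<'E'
from h import *
a=load('scene0.png')['frame'].astype(int);b=load('s25.png')['frame'].astype(int)
for n,(x0,y0,x1,y1) in dict(jar=(422,155,450,195),can=(175,375,225,430),milk=(268,238,312,292)).items(): print(n,abs(a-b)[y0:y1,x0:x1].mean().round(2))
print(sign_off())
E
```

```text
jar 4.36
can 5.59
milk 5.54
the job is handed in; nothing more can be done
None
```

The job is done and handed in at about 24 s on the robot's clock. I took the smaller S-hook by its sleeve off the low bar and brought its lower tip up through the tag's hole until the tag hung free. I then hung hook and tag on the tall rail and released them.

**Last checks:**
- **Position:** the last wrist and scene pictures show the hook within a few mm of the rail's middle. The tag hangs from its lower bend, and the open gripper is well clear above.
- **Other objects:** the jar, can and milk carton are at the same places in the scene picture as at the start. Comparing those patches gave small differences of 4 to 6 grey levels, which I took as camera noise.
- **Force:** setting down peaked at about 6 N upward on the wrist. I backed off 1 mm before opening the gripper.

**One disagreement:** the scene camera and the arm's own position differed by 2 to 4 mm on where the hook's ends were, so I checked the tip in the hole by eye before raising it. No check failed.

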